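Run the sample cassettes through the tray reader

ROBOT

A 6-joint arm with a two-finger parallel gripper is mounted at the origin on the work surface. World frame = base frame: x ahead of the robot, y to its left, z up, the work surface at z = 0. Lengths are in m, angles in rad, forces in N, time in s.
With the tool pointing down it reaches from about 0.25 to 0.775 m from the base axis. Payload 4 kg.
Tool frame: the origin (TCP) lies between the finger pads; the fingertips stand 25 mm ahead of it and the grasp point (between the pads) lies 6 mm ahead of it; x points along the fingers, y is the direction in which the jaws open and shut, and the axes are right-handed (so a half turn about x gives the same grasp; the last joint's range is limited). The gripper opens to 94 mm and grips with 3 to 60 N. Pads are 16 mm wide; open, the fingers measure 119 mm over their backs; the gripper's body (75 mm by 177 mm) begins 78 mm behind the grasp point.
Start: joints at [1.142, 0.087, 1.371, -0, 1.684, -0.103], TCP at [0.176, 0.521, 0.231] pointing down, gripper open.
Joint ranges: [-3.1, 3.1], [-0.76, 2.03], [0.27, 2.55], [-1.08, 4.22], [0.17, 2.65], [-2.57, 2.57]. Speed limits (rad/s): [2.79, 2.79, 3.14, 3.14, 3.14, 3.14].

INTERFACE

Orientations are given as a unit quaternion [x, y, z, w].
In Python, from cell import state, imaging, job gives the robot as it stands. The module is installed in compiled form; this text tells all that it offers.
- The arm moves only by the tool jog_arm, never from a script. Its argument "targets" is a list of rows, each a list of 6 numbers: the shift along the world's x, y, z in mm, then the turn, a rotation vector about the world's x, y, z in degrees. A call has exactly 5 rows; each row is the pose to reach, as a shift and turn from the pose commanded when the call began; what a row does not reach only later rows make up. A row lasts 1/12 s, in which the tool goes at most 41.7 mm and 7.16 degrees, less where a joint would pass 70% of its speed; a pose out of reach is approached as far as the arm can. A call with a gripper value outside its range is refused whole. "grip" is the opening, from 0 (shut) to 1 (fully open), set as the call begins (left out, the last holds). The fingers move at their own pace and stop on an object; "newtons" is the grip in N (left out, the last holds). Time passes only in rows, so rows that repeat a pose let the fingers close, or fill a call up. It gives the time, the measured TCP pose, the force and the opening at its end, in the units of the state.
- state(): the state, without advancing time (a new reading comes with each control period).
- imaging.capture(name): name is "side" or "top" or "wrist"; returns (picture, depth): 420x560x3 uint8, red, green, blue; 420x560 float32, m along the optical axis (not along the pixel's ray), 0 where there is no reading.
- imaging.calibration(name): a dict with "K" (3x3 intrinsics, pixels), "R" (3x3) and "t" (3): a world point X has camera coordinates R X + t; the wrist camera has in their place "tool_from_camera" (4x4, takes a point from camera to tool coordinates, whose origin is the TCP and whose axes are the tool frame's). Camera axes: x right, y down, z forward; pixel columns grow to the right and rows downward; lengths in m; the calibration is good to about 2 mm. A picture is of the moment at which its call begins: read the wrist's pose just before it. calibration takes no time and is no camera call.
- job.finish_job(): hands the job in, once; it reports no verdict.
The state is a dict: "time": time; "joints": joint angles; "dq": joint speeds; "joint_efforts": joint torques, N m; "tool_pos": TCP position; "orientation": TCP orientation; "ft_force": force on the tool from outside, world axes, zero at the start; "moment": the same for the moment, N m; "width": finger opening in m.
Only numpy, scipy, OpenCV 4.12 (cv2) and the standard library are available. Lean on these libraries where they do the work, as an engineer would, in place of code of your own. Each camera call takes 0.05 s, during which the arm holds its last target. There are 200 camera calls.

TASK

Pull out the reader's tray, lay every cassette from the green mat flat in a lane of its own and shut the tray; then press the green start button fully down, let it come up again and leave the tray shut for 3 seconds while it reads. Then move all the cassettes to the blue finished tray, lying flat and not stacked, and shut the reader's tray again. The cassettes are brittle: grip them lightly, with 40 N or less, set them down instead of dropping them, never press start with the tray out, and leave the other things on the bench where they are.

Things in the scene. Friction and masses are not known exactly. Their poses are not given: they have to be found in the camera images.
- tray_floor (a point): Grey sliding tray of the white reader, 84 x 177 mm, with four lanes; point at the centre of the floor's top face, 42 mm above the bench. Its -x points out of the reader (the way the tray pulls out), y runs across the four lanes, z up. Floor 6 mm thick; outer walls and lane dividers rise 8 mm above the floor, 5 mm thick. Each lane is 74 mm long (x) and 38 mm wide (y); the lane centres lie at y = -64.5, -21.5, 21.5 and 64.5 mm from the point.
- tray (a joint): How far the tray is out: 0 shut, 0.12 m fully out. About 1.5 N of friction; stays where it is left. The reader (220 deep, 260 wide, 115 mm tall, fixed to the bench) has its front face 45 mm on the tray's -x side of the tray centre when shut; fully out, the tray centre is 75 mm in front of the face.
- tray_knob (a point): Top centre of the blue upright round post (16 mm diameter, reaches 52 mm above its 30 mm wide tongue) on the front of the tray, 87 mm from the tray centre along the tray's -x and 52 mm above its floor (94 mm above the bench). Pinch it from above to pull or push the tray.
- start (a joint): Green start button: 0 up, 0.006 m fully down. A spring pushes back, about 5 N when fully down.
- start_top (a point): Centre of the top face of the green start button, 30 mm across, on the reader's top at the front corner; it presses straight down.
- finished_in (a point): Blue open tray for finished cassettes, fixed to the bench, 140 (its x) x 240 (its y) x 18 mm tall, walls 4 mm; point at the centre of its inner floor, z up.
- mat: Green delivery mat, fixed, 140 (its x) x 240 (its y) x 4 mm; origin at the centre of its underside. The cassettes start here.
- slide_stack: Bystander: stack of clear slide boxes, 80 x 60 x 83 mm; origin at the centre of its underside.
- reagent: Bystander: amber bottle, 56 mm across, 110 mm tall; origin at the centre of its underside.
- cassette1_mid (a point): Sample cassette: white base 60 (its x) x 30 (its y) x 10 mm with an orange upright grip fin on its middle, 10 mm thick along its x, 26 mm along its y, top 38 mm above the underside; about 40 g. It cracks when the forces of both fingers on it add up to more than 100 N (so a 40 N grip, 40 N on each side, is safe if it is not also pushed down hard). The point is at its centre, 19 mm above its underside. It may be absent (None from the start).
- cassette2_mid (a point): Another such cassette, its point likewise. It may be absent (None from the start).
- cassette3_mid (a point): Another such cassette, its point likewise. It may be absent (None from the start).
- cassette4_mid (a point): Another such cassette, its point likewise. It may be absent (None from the start).
Mind the look-alikes: they are no part of the job. What is shaped like the part that bears cassette3_mid but brown or yellow is not meant. What is shaped like the part that bears cassette2_mid but red is not meant.

How it is judged:
By the outcome, as a careful person would: the job done as asked, in the order asked, and still so for the second after the job is handed in, with the robot touching nothing.
Of cassette1, cassette2, cassette3, cassette4 only 2 to 3 are there at a start; the rules pass over those that are not, and their reading is None.
At some moment in a run one of cassette1, cassette2, cassette3, cassette4 may be knocked a few centimetres aside while the robot is not near it.
It also fails if it takes over 210 s, if anything falls off the work surface, if the arm or the gripper's body presses on something with over 40 N, if the wrist force passes 120 N, or if a joint passes its speed limit or range.

## Working session

There is one attempt and no reset: what is moved stays moved. The work goes in short steps, Python scripts to look and compute and a tool call to move; the robot and the scene stay as the last step left them, time stands still between calls to the robot, and variables do not carry over. Pictures are saved under pics/ and viewed, about 12 in all and at most 16, crops included, and the job is handed in when it is done.

Besides the shell and the picture viewer there is one more tool, called after "Emit:" as a command line: name --pt "numbers of a row" for each row, then --argument value for the rest. jog_arm: Moves the arm, as the interface text tells. Its arguments: {"type":"object","properties":{"targets":{"type":"array","items":{"type":"array","items":{"type":"number"}}},"grip":{"type":"number"},"newtons":{"type":"number"}},"required":["targets"]}

```bash
mkdir -p pics; python3 - <<'E'
from cell import state, imaging, job
import cv2, numpy as np
s=state(); print(s['time'],s['tool_pos'],s['orientation'],s['width'])
for n in ("top","side"):
    p,d=imaging.capture(n); c=imaging.calibration(n)
    np.savez(f"{n}0.npz",p=p,d=d,**c); print(n,{k:np.round(v,3).tolist() for k,v in c.items()})
    cv2.imwrite(f"pics/{n}0.png",p[:,:,::-1])
print(imaging.calibration("wrist"))
E
```

```text
0.0 [0.1758328  0.52062142 0.22932647] [ 0.11393268  0.69794682 -0.11542162  0.69754386] 0.09388752566942413
top {'K': [[479.074, 0.0, 281.004], [0.0, 479.074, 216.61], [0.0, 0.0, 1.0]], 'R': [[0.008, -1.0, -0.007], [-0.998, -0.008, -0.064], [0.064, 0.007, -0.998]], 't': [-0.018, 0.536, 1.181]}
side {'K': [[397.667, 0.0, 282.731], [0.0, 397.667, 211.677], [0.0, 0.0, 1.0]], 'R': [[0.725, -0.689, 0.009], [-0.474, -0.509, -0.718], [0.5, 0.516, -0.695]], 't': [-0.406, 0.328, 0.754]}
{'K': array([[291.73748261,   0.        , 281.20423138],
       [  0.        , 291.73748261, 210.58874143],
       [  0.        ,   0.        ,   1.        ]]), 'tool_from_camera': array([[ 1.55769621e-04, -2.73570292e-01,  9.61852000e-01,
        -1.53556932e-01],
       [ 9.99999971e-01, -1.32776083e-04, -1.99711814e-04,
         4.62842507e-04],
       [ 1.82346160e-04,  9.61852004e-01,  2.73570264e-01,
        -7.97641009e-02],
       [ 0.00000000e+00,  0.00000000e+00,  0.00000000e+00,
         1.00000000e+00]])}
```

View pics/top0.png

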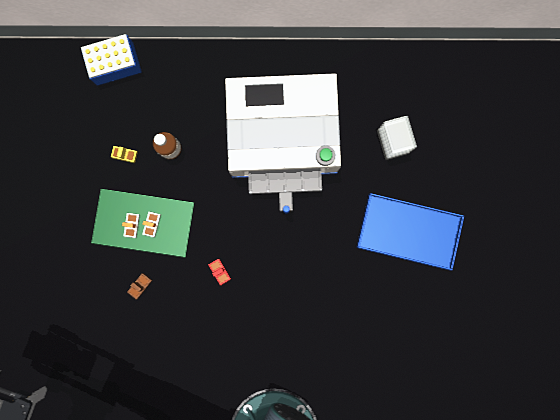

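View pics/side0.png

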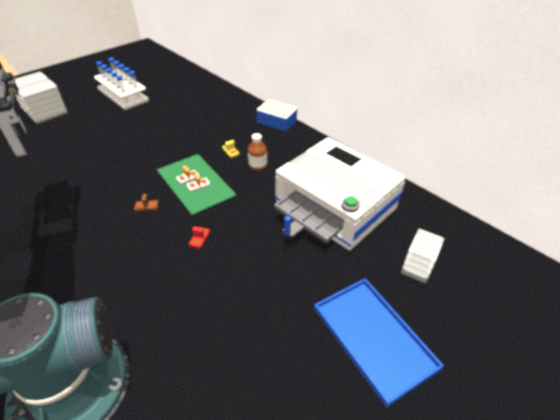

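The top view shows two white cassettes with orange fins on the green mat at (131,225) and (151,224). The look-alikes are yellow at (124,154), brown at (140,286) and red at (219,272). The reader's tray is already partly out, with its knob at (286,209). The start button is at (326,155), the finished tray at (411,231), the bottle at (166,145) and the slide stack at (397,137). I choose the two white-and-orange ones, and I'm measuring now.

```bash
cat > h.py <<'E'
import cv2, numpy as np
from scipy.spatial.transform import Rotation as Ro
def ray(uv,z,K,R,t):
    d=R.T@np.linalg.solve(K,[uv[0],uv[1],1.]); c=-R.T@t
    return c+d*(z-c[2])/d[2]
def proj(X,K,R,t):
    q=K@(R@np.asarray(X)+t); return q[:2]/q[2]
def wcam(s,c):
    T=c["tool_from_camera"]; Rt=Ro.from_quat(s['orientation']).as_matrix()
    Rwc=Rt@T[:3,:3]; o=Rt@T[:3,3]+np.array(s['tool_pos'])
    return c["K"],Rwc.T,-Rwc.T@o
def blobs(m,amin):
    m=m.astype(np.uint8)
    cs,_=cv2.findContours(m,cv2.RETR_EXTERNAL,cv2.CHAIN_APPROX_NONE)
    return sorted([c for c in cs if cv2.contourArea(c)>=amin],key=cv2.contourArea,reverse=True)
def rect(c,z,cam):
    """min-area rectangle of a contour cast on plane z: centre, long-axis angle deg, sizes mm"""
    P=np.array([ray(q[0],z,*cam)[:2] for q in c],np.float32)
    (cx,cy),(w,h),a=cv2.minAreaRect((P*1000))
    if w<h: w,h,a=h,w,a+90
    return np.round([cx,cy,(a+90)%180-90,w,h],1)
def hsv(p): return cv2.cvtColor(p,cv2.COLOR_RGB2HSV).astype(int)
E
python3 - <<'E'
from h import *
f=np.load("top0.npz"); p=f['p']; cam=(f['K'],f['R'],f['t']); H=hsv(p); h,s,v=H[...,0],H[...,1],H[...,2]
Y,X=np.mgrid[:420,:560]
def show(n,m,z,a=8):
    for c in blobs(m,a): print(n,c[:,0].mean(0).round(),rect(c,z,cam),cv2.contourArea(c))
mat=(X>85)&(X<200)&(Y>185)&(Y<260)
show("mat",mat&(h>45)&(h<85)&(s>80),.004,200)
show("white base",mat&(s<60)&(v>120),.014)
show("fin",mat&(h<20)&(s>100)&(v>120),.042,4)
show("cass",mat&~((h>45)&(h<85)&(s>80))&(v>100),.014,30)
show("finished",(X>340)&(Y>180)&(h>95)&(h<130)&(s>100)&(v>60),.018,500)
show("knob",(X>270)&(X<300)&(Y>195)&(Y<220)&(h>95)&(h<130)&(s>120)&(v>60),.094,5)
show("button",(X>300)&(X<345)&(Y>140)&(Y<175)&(h>45)&(h<85)&(s>100),.125,20)
show("reader",(X>215)&(X<350)&(Y>60)&(Y<174)&(v>150)&(s<40),.115,2000)
print("depth button",f['d'][150:160,326].round(3), "reader top",f['d'][165,240],f['d'][130,280],f['d'][182,285],f['d'][80,230:340:25])
cx=lambda u,vv:(lambda d:(f['R'].T@(np.linalg.solve(f['K'],[u,vv,1.])*d-f['t'])).round(4))(f['d'][vv,u])
for q in [(326,155),(326,140),(240,165),(280,140),(240,85),(285,182),(286,209),(131,225),(151,224),(410,231)]: print(q,cx(*q))
big=cv2.resize(p[175:265,80:300],None,fx=3.6,fy=3.6,interpolation=cv2.INTER_CUBIC); cv2.imwrite("pics/crop0.png",big[:,:,::-1])
E
```

```text
mat [142. 223.] [519.6 337.1  82.  242.9 141.9] 5215.5
white base [151. 224.] [515.5 312.4 -13.5  60.7  32.3] 225.0
white base [131. 225.] [512.4 363.1  -6.6  60.6  32.1] 219.0
fin [149. 231.] [497.  309.2  76.5  19.7  14.2] 37.0
fin [130. 232.] [494.1 356.6 -89.5  17.4  14.7] 35.5
fin [132. 218.] [528.4 352.7 -89.6  17.4  14.7] 33.0
fin [153. 217.] [531.2 300.8  76.5  18.6  13.6] 33.0
fin [124. 224.] [513.6 370.6 -89.6   9.9   9.8] 7.0
cass [130. 225.] [512.8 365.8  -6.6  61.2  40.3] 297.0
cass [151. 224.] [515.9 315.1 -13.9  61.2  39.4] 297.0
finished [410. 231.] [ 502.6 -334.8   76.8  245.2  141.9] 5416.5
knob [286. 209.] [ 5.481e+02 -2.590e+01  5.000e-01  1.640e+01  1.400e+01] 29.5
button [325. 154.] [ 6.740e+02 -1.154e+02  2.000e-01  2.780e+01  2.520e+01] 108.5
reader [282. 122.] [751.6 -15.7 -87.2 260.5 219.4] 10213.0
depth button [1.082 1.084 1.086 1.084 1.083 1.086 1.082 1.085 1.085 1.083] reader top 1.1067837 1.1143051 1.166264 [1.1191804 1.1220238 1.1186459 1.1191946 1.1192591]
(326, 155) [ 0.6693 -0.1155  0.1371]
(326, 140) [ 0.7094 -0.1175  0.112 ]
(240, 165) [0.6487 0.0812 0.116 ]
(280, 140) [ 0.7089 -0.0106  0.1112]
(240, 85) [0.8376 0.0839 0.1147]
(285, 182) [ 0.6184 -0.0231  0.0537]
(286, 209) [ 0.5492 -0.0259  0.0957]
(131, 225) [0.5109 0.3513 0.0487]
(151, 224) [0.514  0.3038 0.044 ]
(410, 231) [ 0.5035 -0.3396  0.0007]
```

View pics/crop0.png

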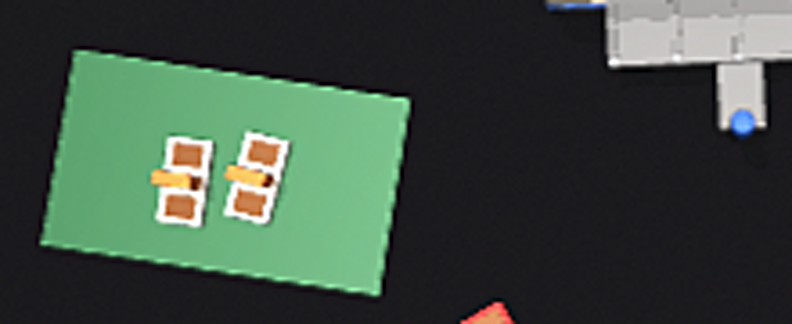

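The crop confirms two cassettes with white bases, brown wells and orange fins; red, brown and yellow are clearly other parts. I'll write a helper that works out the shift and turn to a target pose.

```bash
cat > go.py <<'E'
# usage: go.py x y z(mm TCP) jawyaw(deg): prints shift and turn from the measured pose
import sys; from h import *; from cell import state
s=state(); R=Ro.from_quat(s['orientation']).as_matrix()
print("t",round(s['time'],2),"tcp",(np.array(s['tool_pos'])*1000).round(1),"jaw yaw",np.degrees(np.arctan2(R[1,1],R[0,1])).round(2),"xaxis",R[:,0].round(3),"w",round(s['width']*1000,1),"F",np.round(s['ft_force'],1),"j6",round(s['joints'][5],2))
if len(sys.argv)>4:
    x,y,z,a=map(float,sys.argv[1:5])
    for o in (0,180):
        g=np.radians(a+o); yy=np.array([np.cos(g),np.sin(g),0]); xx=np.array([0,0,-1.]); G=np.c_[xx,yy,np.cross(xx,yy)]
        print("shift",(np.array([x,y,z])-np.array(s['tool_pos'])*1000).round(1),"turn",np.degrees(Ro.from_matrix(G@R.T).as_rotvec()).round(1))
E
python3 go.py 548 -26 150 2.8; python3 -c "
from cell import state;print(state()['joints'])"
```

```text
t 0.1 tcp [175.9 520.7 229.4] jaw yaw 71.33 xaxis [-0.001 -0.002 -1.   ] w 94.0 F [ 0.1 -0.6 -0.6] j6 -0.1
shift [ 372.1 -546.7  -79.4] turn [  0.1  -0.1 -68.5]
shift [ 372.1 -546.7  -79.4] turn [1.000e-01 1.000e-01 1.115e+02]
[ 1.14191868e+00  8.79041893e-02  1.37205842e+00 -1.64793911e-05
  1.68358958e+00 -1.03107521e-01]
```

Emit:
jog_arm --pt "18 -27 0 0 0 -3.4" --pt "37 -54 0 0 0 -6.8" --pt "56 -82 0 0 0 -10.2" --pt "74 -109 0 0 0 -13.6" --pt "93 -137 0 0 0 -17" --grip 0.45 --newtons 20

```text
time: 0.52
tool_pos: [0.2693, 0.3826, 0.2299]
orientation: [0.217, 0.673, -0.218, 0.673]
ft_force: [1.0, 0.1, -0.3]
width: 0.0642
```

Emit:
jog_arm --pt "18 -27 0 0 0 -3.4" --pt "37 -54 0 0 0 -6.8" --pt "56 -82 0 0 0 -10.2" --pt "74 -109 0 0 0 -13.6" --pt "93 -137 0 0 0 -17"

```text
time: 0.93
tool_pos: [0.3623, 0.2456, 0.2301]
orientation: [0.314, 0.633, -0.315, 0.633]
ft_force: [0.5, 0.3, 0.8]
width: 0.0421
```

Emit:
jog_arm --pt "18 -27 0 0 0 -3.4" --pt "37 -54 0 0 0 -6.8" --pt "56 -82 0 0 0 -10.2" --pt "74 -109 0 0 0 -13.6" --pt "93 -137 0 0 0 -17"

```text
time: 1.35
tool_pos: [0.4553, 0.1086, 0.2301]
orientation: [0.405, 0.58, -0.405, 0.58]
ft_force: [1.0, 0.9, 0.5]
width: 0.0422
```

Emit:
jog_arm --pt "18 -27 -8 0 0 -3.4" --pt "37 -54 -16 0 0 -6.8" --pt "56 -82 -26 0 0 -10.2" --pt "74 -109 -36 0 0 -13.6" --pt "93 -136 -45 0 0 -17"

```text
time: 1.77
tool_pos: [0.5482, -0.0274, 0.1843]
orientation: [0.486, 0.514, -0.486, 0.513]
ft_force: [0.4, 0.1, -0.6]
width: 0.0422
```

```bash
python3 go.py 548 -26 86 2.8; python3 - <<'E'
from h import *; from cell import state,imaging
s=state(); p,d=imaging.capture("wrist"); cam=wcam(s,imaging.calibration("wrist"))
H=hsv(p); m=(H[...,0]>95)&(H[...,0]<130)&(H[...,1]>120)&(H[...,2]>60)
for c in blobs(m,100): print(c[:,0].mean(0),rect(c,.094,cam),cv2.contourArea(c))
cv2.imwrite("pics/w1.png",p[:,:,::-1])
E
```

```text
t 1.77 tcp [548.2 -27.4 184.3] jaw yaw 3.14 xaxis [-0.001  0.    -1.   ] w 42.2 F [ 0.4  0.1 -0.6] j6 -0.21
shift [ -0.2   1.4 -98.3] turn [-0.  -0.1 -0.3]
shift [ -0.2   1.4 -98.3] turn [ 1.000e-01 -0.000e+00  1.797e+02]
[262.21052632 370.68421053] [ 538.5 -189.7    3.2   93.7   45.7] 2878.0
[282.83098592 213.07042254] [549.4 -18.4 -86.8  26.3  14.1] 386.5
[373.11956522  94.        ] [614.1  81.4 -88.1  32.1   2.8] 100.0
```

View pics/w1.png

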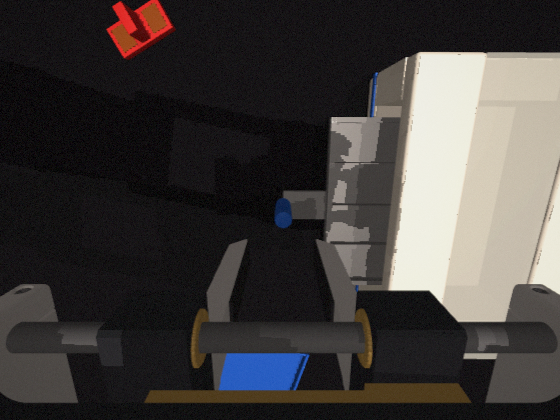

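The wrist view shows the blue knob post at (283,213), centred between the jaws, with the tray tongue behind it. Going down to pinch it.

Emit:
jog_arm --pt "0 1 -24 0 0 0" --pt "0 1 -48 0 0 0" --pt "0 1 -72 0 0 0" --pt "0 1 -90 0 0 0" --pt "0 1 -98 0 0 0"

```text
time: 2.23
tool_pos: [0.5456, -0.0245, 0.0836]
orientation: [0.484, 0.516, -0.487, 0.512]
ft_force: [-0.5, -0.2, -0.2]
width: 0.0423
```

Emit:
jog_arm --pt "0 0 0 0 0 0" --pt "0 0 0 0 0 0" --pt "0 0 0 0 0 0" --pt "0 0 0 0 0 0" --pt "0 0 0 0 0 0" --grip 0

```text
time: 2.65
tool_pos: [0.5492, -0.025, 0.0893]
orientation: [0.486, 0.513, -0.484, 0.515]
ft_force: [0.9, 0.0, 1.7]
width: 0.0155
```

Emit:
jog_arm --pt "0 0 0 0 0 0" --pt "0 0 0 0 0 0" --pt "0 0 0 0 0 0" --pt "0 0 0 0 0 0" --pt "0 0 0 0 0 0"

```text
time: 3.07
tool_pos: [0.5492, -0.025, 0.0893]
orientation: [0.486, 0.513, -0.484, 0.515]
ft_force: [0.2, 0.4, 5.4]
width: 0.0154
```

Emit:
jog_arm --pt "-13 -0.6 0 0 0 0" --pt "-27 -1.3 0 0 0 0" --pt "-41 -2 0 0 0 0" --pt "-55 -2.7 0 0 0 0" --pt "-66 -3.2 0 0 0 0"

```text
time: 3.48
tool_pos: [0.483, -0.0282, 0.0893]
orientation: [0.486, 0.513, -0.484, 0.516]
ft_force: [1.9, 0.4, 5.8]
width: 0.0153
```

Emit:
jog_arm --pt "-1 0 0 0 0 0" --pt "-2 0 0 0 0 0" --pt "-2 0 0 0 0 0" --pt "-2 0 0 0 0 0" --pt "-2 0 0 0 0 0"

```text
time: 3.9
tool_pos: [0.4807, -0.0283, 0.0892]
orientation: [0.486, 0.514, -0.485, 0.515]
ft_force: [-1.4, 0.2, 7.1]
width: 0.0152
```

Emit:
jog_arm --pt "0 0 0 0 0 0" --pt "0 0 0 0 0 0" --pt "0 0 0 0 0 0" --pt "0 0 0 0 0 0" --pt "0 0 0 0 0 0" --grip 0.4

```text
time: 4.32
tool_pos: [0.4797, -0.0281, 0.087]
orientation: [0.485, 0.515, -0.485, 0.514]
ft_force: [-0.1, 1.3, -0.2]
width: 0.0371
```

Emit:
jog_arm --pt "0 0 24 0 0 0" --pt "0 0 48 0 0 0" --pt "0 0 72 0 0 0" --pt "0 0 96 0 0 0" --pt "0 0 120 0 0 0"

```text
time: 4.73
tool_pos: [0.4798, -0.0281, 0.2083]
orientation: [0.485, 0.515, -0.485, 0.514]
ft_force: [-0.3, 0.7, -0.7]
width: 0.0376
```

```bash
python3 go.py 512.4 363.1 150 -6.6; python3 go.py 515.5 312.4 150 -13.5
```

```text
t 4.73 tcp [479.8 -28.1 208.3] jaw yaw 3.34 xaxis [-0.001  0.    -1.   ] w 37.6 F [-0.3  0.7 -0.7] j6 -0.23
shift [ 32.6 391.2 -58.3] turn [-0.  -0.  -9.9]
shift [ 32.6 391.2 -58.3] turn [ 1.000e-01 -0.000e+00  1.701e+02]
t 4.73 tcp [479.8 -28.1 208.3] jaw yaw 3.34 xaxis [-0.001  0.    -1.   ] w 37.6 F [-0.3  0.7 -0.7] j6 -0.23
shift [ 35.7 340.5 -58.3] turn [ -0.   -0.  -16.8]
shift [ 35.7 340.5 -58.3] turn [ 1.000e-01 -0.000e+00  1.632e+02]
```

Emit:
jog_arm --pt "4 34 0 0 0 -1.7" --pt "7 68 0 0 0 -3.4" --pt "11 102 0 0 0 -5" --pt "14 136 0 0 0 -6.7" --pt "18 170 0 0 0 -8.4" --grip 0.35

```text
time: 5.15
tool_pos: [0.4978, 0.1434, 0.2074]
orientation: [-0.522, -0.477, 0.522, -0.477]
ft_force: [0.4, -0.1, 0.1]
width: 0.0327
```

Emit:
jog_arm --pt "4 36 -12 0 0 -1.7" --pt "7 72 -24 0 0 -3.4" --pt "11 107 -36 0 0 -5" --pt "14 140 -48 0 0 -6.7" --pt "18 170 -58 0 0 -8.4"

```text
time: 5.57
tool_pos: [0.5153, 0.3139, 0.148]
orientation: [-0.555, -0.438, 0.556, -0.438]
ft_force: [0.6, -1.1, 1.0]
width: 0.0327
```

Emit:
jog_arm --pt "0 0 0 0 0 0" --pt "0 0 0 0 0 0" --pt "0 0 0 0 0 0" --pt "0 0 0 0 0 0" --pt "0 0 0 0 0 0"

```text
time: 5.98
tool_pos: [0.5166, 0.3107, 0.1506]
orientation: [0.556, 0.437, -0.555, 0.438]
ft_force: [0.1, 0.3, 0.6]
width: 0.033
```

```bash
cat > look.py <<'E'
# usage: look.py picname zbase(m): cassettes seen by the wrist camera, base underside at zbase
import sys; from h import *; from cell import state,imaging
z0=float(sys.argv[2]); s=state(); p,d=imaging.capture("wrist"); cam=wcam(s,imaging.calibration("wrist"))
K,R,t=cam; H=hsv(p); h,S,v=H[...,0],H[...,1],H[...,2]
m=(((h<25)|(h>170))&(S>80)&(v>60))|((S<60)&(v>110))
for c in blobs(m,300): print("cass",c[:,0].mean(0).round(),rect(c,z0+.010,cam),cv2.contourArea(c))
f=(h<25)&(h>5)&(S>100)&(v>140)
# fin top points by depth: world height within the fin top band
V,U=np.mgrid[:420,:560]; C=np.linalg.inv(K)@np.stack([U.ravel(),V.ravel(),np.ones(U.size)])*d.ravel()
W=(R.T@(C-t[:,None])); zz=W[2].reshape(d.shape)
g=(h<25)&(S>80)&(abs(zz-z0-.037)<.006)&(d>0)
for c in blobs(g,60): print("fin top",c[:,0].mean(0).round(),rect(c,z0+.038,cam),cv2.contourArea(c))
cv2.imwrite("pics/%s.png"%sys.argv[1],p[:,:,::-1])
E
python3 look.py w2 .004; python3 go.py 515.5 312.4 41 -13.5
```

```text
cass [339. 351.] [555.5 152.7 -13.6 551.1 221.5] 17654.0
cass [503. 214.] [741.8 248.9 -31.  149.1  67.4] 6425.5
cass [ 31. 347.] [179.7 216.2  76.4 167.8  93.6] 5478.5
cass [129. 215.] [360.2 336.  -37.1  61.8  48.1] 1950.0
cass [264. 159.] [511.4 362.5  -6.6  60.4  32.8] 1854.0
cass [278. 207.] [513.6 310.6 -13.6  60.1  38.6] 1726.5
cass [477. 339.] [704.2  99.  -13.6  81.   33.8] 1395.5
cass [ 65. 338.] [233.8 215.3  -2.7  60.9  25.4] 448.5
cass [447.  66.] [694.  405.8 -10.8  21.6  15.6] 404.0
cass [442. 107.] [686.5 371.  -13.6  21.   15.1] 349.0
fin top [262. 162.] [512.2 363.6  83.3  26.   10.1] 295.5
fin top [117. 222.] [364.4 341.3  52.5  26.6  10.7] 253.5
fin top [278. 214.] [514.9 313.9  76.4  26.4   8.5] 241.0
t 6.03 tcp [516.6 310.8 150.6] jaw yaw -13.56 xaxis [ 0.002  0.001 -1.   ] w 33.1 F [-0.3  0.6  0.3] j6 0.68
shift [  -1.1    1.6 -109.6] turn [-0.   0.1  0.1]
shift [  -1.1    1.6 -109.6] turn [ 1.000e-01  0.000e+00 -1.799e+02]
```

View pics/w2.png

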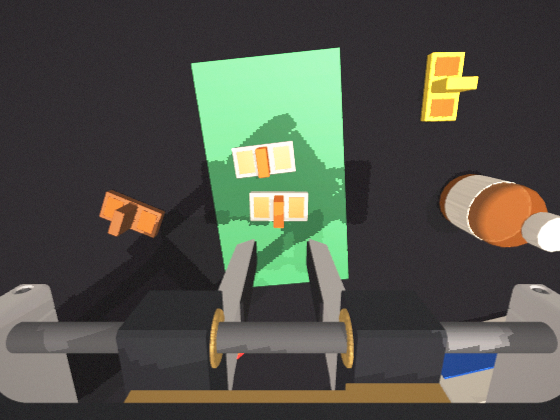

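The wrist view shows cassette B at (278,207) and A at (264,159) on the mat, with brown and yellow off the mat. B's measured fin top is at (515,314) with yaw -13.6°. Descending onto B.

Emit:
jog_arm --pt "-1 2 -24 0 0 0" --pt "-1.5 2.5 -48 0 0 0" --pt "-1.5 2.5 -72 0 0 0" --pt "-1.5 2.5 -88 0 0 0" --pt "-1.5 2.5 -92 0 0 0"

```text
time: 6.45
tool_pos: [0.5127, 0.3125, 0.0542]
orientation: [-0.553, -0.438, 0.558, -0.437]
ft_force: [0.7, -0.0, -0.8]
width: 0.0325
```

Emit:
jog_arm --pt "0 0 0 0 0 0" --pt "0 0 -5 0 0 0" --pt "0 0 -10 0 0 0" --pt "0 0 -15 0 0 0" --pt "0 0 -15 0 0 0"

```text
time: 6.87
tool_pos: [0.5144, 0.3142, 0.0421]
orientation: [-0.555, -0.438, 0.555, -0.438]
ft_force: [-0.9, 0.3, -0.4]
width: 0.0329
```

Emit:
jog_arm --pt "0 0 0 0 0 0" --pt "0 0 0 0 0 0" --pt "0 0 0 0 0 0" --pt "0 0 0 0 0 0" --pt "0 0 0 0 0 0" --grip 0

```text
time: 7.28
tool_pos: [0.5147, 0.3145, 0.0429]
orientation: [0.555, 0.438, -0.555, 0.438]
ft_force: [0.3, -0.1, 0.7]
width: 0.0097
```

Emit:
jog_arm --pt "0 0 0 0 0 0" --pt "0 0 0 0 0 0" --pt "0 0 0 0 0 0" --pt "0 0 0 0 0 0" --pt "0 0 0 0 0 0"

```text
time: 7.7
tool_pos: [0.5148, 0.3145, 0.0429]
orientation: [0.555, 0.438, -0.555, 0.438]
ft_force: [-0.9, 0.3, 1.7]
width: 0.0097
```

Emit:
jog_arm --pt "0 0 10 0 0 0" --pt "0 0 40 0 0 0" --pt "0 0 75 0 0 0" --pt "0 0 110 0 0 0" --pt "0 0 140 0 0 0"

```text
time: 8.12
tool_pos: [0.5145, 0.3143, 0.1852]
orientation: [0.556, 0.438, -0.555, 0.438]
ft_force: [0.5, 0.0, -0.6]
width: 0.0098
```

Emit:
jog_arm --pt "5 -34 0 0 0 1.6" --pt "10 -70 0 0 0 3.2" --pt "15 -106 0 0 0 4.9" --pt "20 -142 0 0 0 6.5" --pt "25 -178 0 0 0 8.2"

```text
time: 8.53
tool_pos: [0.5393, 0.1349, 0.183]
orientation: [0.522, 0.477, -0.522, 0.477]
ft_force: [0.3, 0.4, -0.3]
width: 0.0101
```

Emit:
jog_arm --pt "6 -36 0 0 0 1.6" --pt "12 -72 0 0 0 3.2" --pt "18 -108 0 0 0 4.9" --pt "24 -144 0 0 0 6.5" --pt "28 -178 0 0 0 8.2"

```text
time: 8.95
tool_pos: [0.5674, -0.0437, 0.1828]
orientation: [0.487, 0.513, -0.487, 0.513]
ft_force: [0.3, 0.2, -0.3]
width: 0.0099
```

Emit:
jog_arm --pt "0 0 0 0 0 0" --pt "0 0 0 0 0 0" --pt "0 0 0 0 0 0" --pt "0 0 0 0 0 0" --pt "0 0 0 0 0 0"

```text
time: 9.37
tool_pos: [0.5674, -0.0402, 0.1826]
orientation: [0.487, 0.513, -0.486, 0.513]
ft_force: [0.4, 1.4, -0.8]
width: 0.0098
```

```bash
python3 go.py 568.2 -45.6 82 2.8;  python3 - <<'E'
from h import *; from cell import state,imaging
s=state(); p,d=imaging.capture("wrist"); cam=wcam(s,imaging.calibration("wrist"))
# expected tray outline (rim) and knob, drawn for checking
c0=np.array([.5672,-.0241]); a=np.radians(2.8); ex=np.array([np.cos(a),np.sin(a)]); ey=np.array([-ex[1],ex[0]])
q=p[:,:,::-1].copy()
for y in (-.086,-.043,0,.043,.086):
    for x in (-.042,.042):
        X=np.r_[c0+x*ex+y*ey,.050]; u=proj(X,*cam); cv2.circle(q,tuple(int(k) for k in u.round()),2,(0,0,255),-1)
cv2.imwrite("pics/w3.png",q)
E
```

```text
t 9.37 tcp [567.4 -40.2 182.6] jaw yaw 3.05 xaxis [ 0.  0. -1.] w 9.8 F [ 0.4  1.4 -0.8] j6 -0.22
shift [   0.8   -5.4 -100.6] turn [-0.   0.  -0.2]
shift [   0.8   -5.4 -100.6] turn [ -0.   -0.  179.8]
```

View pics/w3.png

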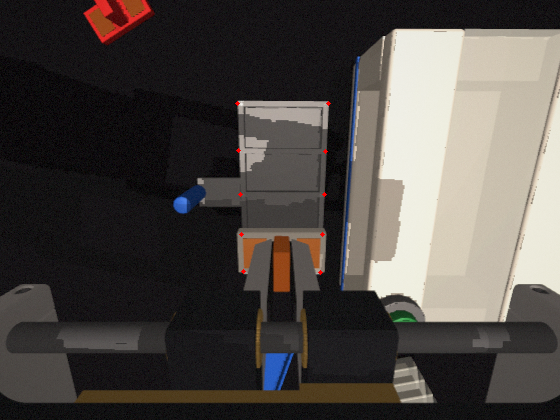

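The wrist view shows the tray fully out. Its projected corners land on the imaged outline at (238,104), (328,103) and (243,272), so the tray pose is good to about 1–2 mm. The cassette is held. Lowering it in stages.

Emit:
jog_arm --pt "0.5 -3 -18 0 0 0" --pt "0.8 -5.4 -38 0 0 0" --pt "0.8 -5.4 -58 0 0 0" --pt "0.8 -5.4 -75 0 0 -0.2" --pt "0.8 -5.4 -84 0 0 -0.2"

```text
time: 9.83
tool_pos: [0.5669, -0.0457, 0.096]
orientation: [0.487, 0.513, -0.488, 0.511]
ft_force: [-0.1, 0.7, -1.6]
width: 0.0098
```

Emit:
jog_arm --pt "0 0 0 0 0 0" --pt "0 0 0 0 0 0" --pt "0 0 0 0 0 0" --pt "0 0 0 0 0 0" --pt "0 0 0 0 0 0"

```text
time: 10.25
tool_pos: [0.5692, -0.0471, 0.1]
orientation: [0.488, 0.511, -0.487, 0.513]
ft_force: [0.9, 0.3, 0.3]
width: 0.0099
```

```bash
python3 go.py 568.2 -45.6 81.5 2.8
```

```text
t 10.25 tcp [569.2 -47.1 100. ] jaw yaw 2.74 xaxis [ 0.003 -0.    -1.   ] w 9.9 F [0.9 0.3 0.3] j6 -0.23
shift [ -1.    1.5 -18.5] turn [0.  0.2 0.1]
shift [ -1.    1.5 -18.5] turn [   0.3   -0.  -179.9]
```

Emit:
jog_arm --pt "-1 1.5 -4 0 0 0" --pt "-1 1.5 -8 0 0 0" --pt "-1 1.5 -12 0 0 0" --pt "-1 1.5 -15 0 0 0" --pt "-1 1.5 -17 0 0 0"

```text
time: 10.67
tool_pos: [0.5669, -0.0455, 0.0808]
orientation: [0.488, 0.512, -0.488, 0.511]
ft_force: [-3.2, 0.5, 10.0]
width: 0.0096
```

Emit:
jog_arm --pt "0 0 0 0 0 0" --pt "0 0 0 0 0 0" --pt "0 0 0 0 0 0" --pt "0 0 0 0 0 0" --pt "0 0 0 0 0 0"

```text
time: 11.08
tool_pos: [0.5674, -0.0455, 0.0815]
orientation: [0.488, 0.512, -0.488, 0.512]
ft_force: [-0.0, 0.7, -0.7]
width: 0.0096
```

Emit:
jog_arm --pt "0 0 -0.5 0 0 0" --pt "0 0 -1 0 0 0" --pt "0 0 -1 0 0 0" --pt "0 0 -1 0 0 0" --pt "0 0 -1 0 0 0"

```text
time: 11.5
tool_pos: [0.5675, -0.0455, 0.0809]
orientation: [0.488, 0.512, -0.488, 0.512]
ft_force: [-1.1, 0.4, 2.4]
width: 0.0103
```

Emit:
jog_arm --pt "0 0 0 0 0 0" --pt "0 0 0 0 0 0" --pt "0 0 0 0 0 0" --pt "0 0 0 0 0 0" --pt "0 0 0 0 0 0" --grip 0.35

```text
time: 11.92
tool_pos: [0.5673, -0.0455, 0.0803]
orientation: [0.488, 0.512, -0.488, 0.512]
ft_force: [-0.6, -0.1, -0.5]
width: 0.0327
```

Emit:
jog_arm --pt "0 0 10 0 0 0" --pt "0 0 35 0 0 0" --pt "0 0 60 0 0 0" --pt "0 0 85 0 0 0" --pt "0 0 110 0 0 0"

```text
time: 12.33
tool_pos: [0.5673, -0.0455, 0.1925]
orientation: [0.488, 0.512, -0.488, 0.512]
ft_force: [0.7, 0.1, 0.1]
width: 0.033
```

```bash
python3 go.py 512.2 363.6 150 -6.7
```

```text
t 12.33 tcp [567.3 -45.5 192.5] jaw yaw 2.73 xaxis [ 0.001 -0.    -1.   ] w 33.0 F [0.7 0.1 0.1] j6 -0.23
shift [-55.1 409.1 -42.5] turn [ 0.   0.  -9.4]
shift [-55.1 409.1 -42.5] turn [-1.000e-01  0.000e+00  1.706e+02]
```

Emit:
jog_arm --pt "-5 34 0 0 0 -0.9" --pt "-10 72 0 0 0 -1.8" --pt "-15 110 0 0 0 -2.7" --pt "-20 148 0 0 0 -3.6" --pt "-25 186 0 0 0 -4.5"

```text
time: 12.75
tool_pos: [0.5421, 0.142, 0.1917]
orientation: [0.508, 0.492, -0.508, 0.492]
ft_force: [1.5, -0.2, 0.4]
width: 0.0332
```

Emit:
jog_arm --pt "-5 38 -5 0 0 -0.9" --pt "-10 76 -12 0 0 -1.8" --pt "-15 114 -22 0 0 -2.7" --pt "-20 152 -30 0 0 -3.6" --pt "-25 188 -38 0 0 -4.5"

```text
time: 13.17
tool_pos: [0.5168, 0.3306, 0.1531]
orientation: [0.527, 0.472, -0.526, 0.472]
ft_force: [0.1, -0.9, 0.1]
width: 0.0327
```

Emit:
jog_arm --pt "-2 20 -3 0 0 0" --pt "-5 35 -4 0 0 0" --pt "-5 35 -4 0 0 0" --pt "-5 35 -4 0 0 0" --pt "-5 35 -4 0 0 0"

```text
time: 13.58
tool_pos: [0.513, 0.3623, 0.1494]
orientation: [0.527, 0.471, -0.527, 0.472]
ft_force: [-0.2, -1.1, -0.2]
width: 0.033
```

```bash
python3 look.py w4 .004 | grep -E "fin|6[0-9]\.[0-9] +3"; python3 go.py 512.2 363.6 43 -6.7
```

```text
cass [279. 208.] [511.2 360.8  -6.4  60.6  38.5] 1743.5
fin top [280. 214.] [511.9 364.4  83.6  26.3   8.5] 243.0
fin top [130. 252.] [364.  342.6  52.3  26.5  10. ] 226.0
t 13.63 tcp [513.2 362.1 149.4] jaw yaw -6.37 xaxis [ 0.001 -0.    -1.   ] w 32.9 F [0.8 0.2 0.2] j6 0.64
shift [  -1.     1.5 -106.4] turn [ 0.   0.1 -0.3]
shift [  -1.     1.5 -106.4] turn [-1.000e-01  0.000e+00  1.797e+02]
```

Cassette A is where it was. Descending onto it.

Emit:
jog_arm --pt "-1 1.5 -24 0 0 0" --pt "-1 1.5 -48 0 0 0" --pt "-1 1.5 -70 0 0 0" --pt "-1 1.5 -86 0 0 0" --pt "-1 1.5 -90 0 0 0"

```text
time: 14.05
tool_pos: [0.5102, 0.3622, 0.0552]
orientation: [-0.525, -0.472, 0.529, -0.471]
ft_force: [-0.2, -0.2, -0.6]
width: 0.0331
```

Emit:
jog_arm --pt "0 0 0 0 0 0" --pt "0 0 -5 0 0 0" --pt "0 0 -10 0 0 0" --pt "0 0 -15 0 0 0" --pt "0 0 -16 0 0 0"

```text
time: 14.47
tool_pos: [0.5113, 0.3648, 0.0422]
orientation: [-0.527, -0.472, 0.527, -0.472]
ft_force: [-0.9, -0.6, -0.4]
width: 0.0327
```

Emit:
jog_arm --pt "0 0 0 0 0 0" --pt "0 0 0 0 0 0" --pt "0 0 0 0 0 0" --pt "0 0 0 0 0 0" --pt "0 0 0 0 0 0" --grip 0

```text
time: 14.88
tool_pos: [0.5115, 0.3652, 0.0429]
orientation: [0.527, 0.472, -0.526, 0.472]
ft_force: [0.3, 0.2, -0.3]
width: 0.0099
```

Emit:
jog_arm --pt "0 0 0 0 0 0" --pt "0 0 0 0 0 0" --pt "0 0 0 0 0 0" --pt "0 0 0 0 0 0" --pt "0 0 0 0 0 0"

```text
time: 15.3
tool_pos: [0.5115, 0.3652, 0.0429]
orientation: [0.527, 0.472, -0.526, 0.472]
ft_force: [-0.2, 0.5, 1.8]
width: 0.0098
```

```bash
python3 go.py 566.1 -2.6 183 2.8
```

```text
t 15.3 tcp [511.5 365.2  42.9] jaw yaw -6.27 xaxis [ 0.001  0.    -1.   ] w 9.8 F [-0.2  0.5  1.8] j6 0.64
shift [  54.6 -367.8  140.1] turn [-0.   0.   9.1]
shift [  54.6 -367.8  140.1] turn [   0.     0.  -170.9]
```

Emit:
jog_arm --pt "0 0 10 0 0 0" --pt "0 0 40 0 0 0" --pt "0 0 75 0 0 0" --pt "0 0 110 0 0 0" --pt "0 0 140 0 0 0"

```text
time: 15.72
tool_pos: [0.5113, 0.3649, 0.1852]
orientation: [0.527, 0.472, -0.526, 0.472]
ft_force: [-0.1, -0.2, -0.1]
width: 0.0102
```

Emit:
jog_arm --pt "5 -34 0 0 0 0.9" --pt "10 -70 0 0 0 1.8" --pt "15 -108 0 0 0 2.7" --pt "20 -146 0 0 0 3.6" --pt "27 -184 0 0 0 4.5"

```text
time: 16.13
tool_pos: [0.5378, 0.1794, 0.183]
orientation: [-0.507, -0.493, 0.507, -0.493]
ft_force: [0.4, 0.3, -0.3]
width: 0.0096
```

Emit:
jog_arm --pt "6 -38 0 0 0 0.9" --pt "12 -76 0 0 0 1.8" --pt "18 -114 0 0 0 2.7" --pt "24 -150 0 0 0 3.6" --pt "28 -184 0 0 0 4.6"

```text
time: 16.55
tool_pos: [0.5662, -0.0052, 0.1829]
orientation: [0.487, 0.512, -0.488, 0.512]
ft_force: [1.2, -0.6, -1.1]
width: 0.0096
```

Emit:
jog_arm --pt "0 0 -10 0 0 0" --pt "0 0 -30 0 0 0" --pt "0 0 -50 0 0 0" --pt "0 0 -70 0 0 0" --pt "0 0 -80 0 0 0"

```text
time: 16.97
tool_pos: [0.5644, -0.0025, 0.0995]
orientation: [0.487, 0.514, -0.489, 0.511]
ft_force: [0.5, -0.5, -1.4]
width: 0.0099
```

Emit:
jog_arm --pt "0 0 0 0 0 0" --pt "0 0 0 0 0 0" --pt "0 0 0 0 0 0" --pt "0 0 0 0 0 0" --pt "0 0 0 0 0 0"

```text
time: 17.38
tool_pos: [0.5672, -0.003, 0.1041]
orientation: [0.488, 0.511, -0.487, 0.513]
ft_force: [0.5, -0.4, -0.5]
width: 0.0095
```

```bash
python3 go.py 566.1 -1.8 81.5 2.8
```

```text
t 17.38 tcp [567.2  -3.  104.1] jaw yaw 2.84 xaxis [ 0.003 -0.    -1.   ] w 9.5 F [ 0.5 -0.4 -0.5] j6 -0.15
shift [ -1.1   1.2 -22.6] turn [ 0.   0.2 -0. ]
shift [ -1.1   1.2 -22.6] turn [ -0.3   0.  180. ]
```

Emit:
jog_arm --pt "-1 1 -5 0 0 0" --pt "-1 1 -9 0 0 0" --pt "-1 1 -13 0 0 0" --pt "-1 1 -16 0 0 0" --pt "-1 1 -18 0 0 0"

```text
time: 17.8
tool_pos: [0.5649, -0.002, 0.0836]
orientation: [0.487, 0.513, -0.488, 0.512]
ft_force: [-0.0, -0.4, -0.5]
width: 0.0097
```

Emit:
jog_arm --pt "0 0 -0.5 0 0 0" --pt "0 0 -1 0 0 0" --pt "0 0 -2 0 0 0" --pt "0 0 -3 0 0 0" --pt "0 0 -4 0 0 0"

```text
time: 18.22
tool_pos: [0.5656, -0.0021, 0.0808]
orientation: [0.488, 0.512, -0.487, 0.512]
ft_force: [-0.9, 0.2, 3.0]
width: 0.0097
```

Emit:
jog_arm --pt "0 0 -0.5 0 0 0" --pt "0 0 -0.5 0 0 0" --pt "0 0 -0.5 0 0 0" --pt "0 0 -0.5 0 0 0" --pt "0 0 -0.5 0 0 0"

```text
time: 18.63
tool_pos: [0.5657, -0.002, 0.0808]
orientation: [0.488, 0.512, -0.487, 0.513]
ft_force: [-1.5, -0.2, 5.7]
width: 0.0098
```

Contact shows at 5.7 N. Releasing, rising, then looking back at the tray and mat.

Emit:
jog_arm --pt "0 0 0 0 0 0" --pt "0 0 0 0 0 0" --pt "0 0 0 0 0 0" --pt "0 0 0 0 0 0" --pt "0 0 0 0 0 0" --grip 0.35

```text
time: 19.05
tool_pos: [0.5651, -0.002, 0.0795]
orientation: [0.487, 0.512, -0.488, 0.512]
ft_force: [0.1, 0.5, -0.7]
width: 0.0326
```

Emit:
jog_arm --pt "0 0 10 0 0 0" --pt "0 0 40 0 0 0" --pt "0 0 70 0 0 0" --pt "0 0 95 0 0 0" --pt "0 0 110 0 0 0"

```text
time: 19.47
tool_pos: [0.5667, -0.0021, 0.1947]
orientation: [0.489, 0.51, -0.486, 0.514]
ft_force: [0.6, 0.5, -0.4]
width: 0.0328
```

Emit:
jog_arm --pt "-17 -6 0 0 0 0" --pt "-34 -12 0 0 0 0" --pt "-52 -18 0 0 0 0" --pt "-70 -24 0 0 0 0" --pt "-85 -26 0 0 0 0"

```text
time: 19.88
tool_pos: [0.4794, -0.0286, 0.1909]
orientation: [0.488, 0.512, -0.488, 0.512]
ft_force: [-0.1, 0.5, 0.5]
width: 0.0333
```

```bash
python3 - <<'E'
from h import *; from cell import imaging
p,_=imaging.capture("top"); q,_=imaging.capture("side"); w,_=imaging.capture("wrist")
a=cv2.resize(p[150:270,80:340],None,fx=2,fy=2); b=q[130:290,120:420]; 
c=np.zeros((600,700,3),np.uint8); c[:240,:520]=a; c[240:400,:300]=b; c[285:600,310:700]=cv2.resize(w,(420,315))[:,30:420]
cv2.imwrite("pics/chk1.png",c[:,:,::-1])
E
python3 go.py 480.5 -28.3 88 2.8
```

```text
t 20.03 tcp [480.3 -28.1 191.1] jaw yaw 2.8 xaxis [ 0.002 -0.    -1.   ] w 32.8 F [ 0.6 -0.2 -0.9] j6 -0.23
shift [   0.2   -0.2 -103.1] turn [ 0.   0.1 -0. ]
shift [   0.2   -0.2 -103.1] turn [ -0.2   0.  180. ]
```

View pics/chk1.png

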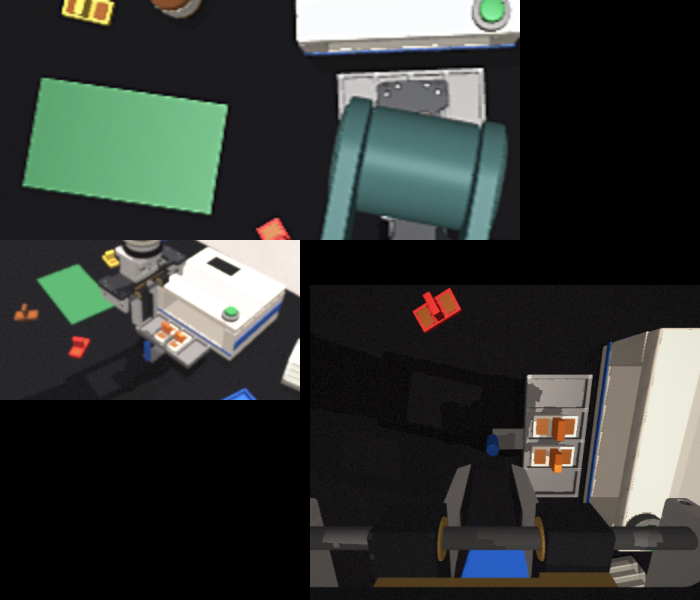

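The mat is empty, and both cassettes sit flat in the two middle lanes (wrist inset at (555,427) and (553,457)). The knob is below the gripper. Now shutting the tray.

Emit:
jog_arm --pt "0 0 -24 0 0 0" --pt "0 0 -48 0 0 0" --pt "0 0 -72 0 0 0" --pt "0 0 -92 0 0 0" --pt "0 0 -104 0 0 0"

```text
time: 20.45
tool_pos: [0.48, -0.0276, 0.0836]
orientation: [0.487, 0.513, -0.488, 0.511]
ft_force: [0.2, 0.9, 0.7]
width: 0.0331
```

Emit:
jog_arm --pt "0 0 0 0 0 0" --pt "0 0 0 0 0 0" --pt "0 0 0 0 0 0" --pt "0 0 0 0 0 0" --pt "0 0 0 0 0 0" --grip 0

```text
time: 20.87
tool_pos: [0.4815, -0.028, 0.0872]
orientation: [0.488, 0.511, -0.487, 0.513]
ft_force: [1.3, -0.0, -1.0]
width: 0.0158
```

Emit:
jog_arm --pt "0 0 0 0 0 0" --pt "0 0 0 0 0 0" --pt "2 0.1 0 0 0 0" --pt "5 0.2 0 0 0 0" --pt "10 0.5 0 0 0 0"

```text
time: 21.28
tool_pos: [0.4906, -0.0276, 0.0871]
orientation: [0.488, 0.512, -0.487, 0.512]
ft_force: [-2.0, -0.3, 5.8]
width: 0.0156
```

Emit:
jog_arm --pt "8 0.4 0 0 0 0" --pt "17 0.8 0 0 0 0" --pt "27 1.3 0 0 0 0" --pt "37 1.8 0 0 0 0" --pt "47 2.3 0 0 0 0"

```text
time: 21.7
tool_pos: [0.5381, -0.0253, 0.0871]
orientation: [0.488, 0.512, -0.487, 0.512]
ft_force: [-2.0, 0.3, 5.4]
width: 0.0156
```

Emit:
jog_arm --pt "10 0.5 0 0 0 0" --pt "20 1 0 0 0 0" --pt "30 1.5 0 0 0 0" --pt "40 2 0 0 0 0" --pt "48 2.3 0 0 0 0"

```text
time: 22.12
tool_pos: [0.5864, -0.023, 0.0872]
orientation: [0.488, 0.512, -0.487, 0.513]
ft_force: [-1.2, 1.0, 5.3]
width: 0.0156
```

Emit:
jog_arm --pt "4 0.2 0 0 0 0" --pt "8 0.4 0 0 0 0" --pt "11 0.5 0 0 0 0" --pt "13 0.6 0 0 0 0" --pt "13 0.6 0 0 0 0"

```text
time: 22.53
tool_pos: [0.5988, -0.0223, 0.0872]
orientation: [0.487, 0.512, -0.487, 0.512]
ft_force: [-2.3, 0.3, 6.6]
width: 0.0156
```

Emit:
jog_arm --pt "0.5 0 0 0 0 0" --pt "1 0 0 0 0 0" --pt "1 0 0 0 0 0" --pt "1.5 0 0 0 0 0" --pt "1.5 0 0 0 0 0"

```text
time: 22.95
tool_pos: [0.5988, -0.0223, 0.0871]
orientation: [0.487, 0.513, -0.488, 0.512]
ft_force: [-6.4, 0.5, 8.7]
width: 0.0158
```

Emit:
jog_arm --pt "0.5 0 0 0 0 0" --pt "1 0 0 0 0 0" --pt "1 0 0 0 0 0" --pt "1 0 0 0 0 0" --pt "1 0 0 0 0 0"

```text
time: 23.37
tool_pos: [0.5989, -0.0223, 0.0871]
orientation: [0.486, 0.513, -0.489, 0.511]
ft_force: [-8.4, 1.1, 9.2]
width: 0.0155
```

The tray is hard against its stop (-8 N, no more motion). Releasing, rising, and moving over the start button with the fingers closed.

Emit:
jog_arm --pt "-1 0 0 0 0 0" --pt "-1 0 0 0 0 0" --pt "-1 0 0 0 0 0" --pt "-1 0 0 0 0 0" --pt "-1 0 0 0 0 0" --grip 0.3

```text
time: 23.78
tool_pos: [0.5999, -0.0223, 0.0855]
orientation: [0.487, 0.512, -0.488, 0.512]
ft_force: [0.8, -0.3, -0.7]
width: 0.0281
```

Emit:
jog_arm --pt "0 0 20 0 0 0" --pt "0 0 45 0 0 0" --pt "0 0 70 0 0 0" --pt "0 0 95 0 0 0" --pt "0 0 113 0 0 0"

```text
time: 24.2
tool_pos: [0.6006, -0.0224, 0.2015]
orientation: [0.488, 0.511, -0.487, 0.513]
ft_force: [0.8, 0.2, 1.3]
width: 0.028
```

Emit:
jog_arm --pt "14 -18 0 0 0 0" --pt "28 -36 0 0 0 0" --pt "43 -54 0 0 0 0" --pt "58 -74 0 0 0 0" --pt "72 -92 0 0 0 0" --grip 0

```text
time: 24.62
tool_pos: [0.6726, -0.1154, 0.1986]
orientation: [0.487, 0.512, -0.488, 0.512]
ft_force: [-0.1, -0.6, 0.6]
width: 0.0009
```

Emit:
jog_arm --pt "0 0 0 0 0 0" --pt "0 0 0 0 0 0" --pt "0 0 0 0 0 0" --pt "0 0 0 0 0 0" --pt "0 0 0 0 0 0"

```text
time: 25.03
tool_pos: [0.6715, -0.1133, 0.1994]
orientation: [0.487, 0.512, -0.487, 0.513]
ft_force: [-0.9, -0.5, -0.0]
width: 0.0002
```

```bash
python3 go.py 671.5 -114.5 166 2.8; python3 - <<'E'
from h import *; from cell import state,imaging
s=state(); p,d=imaging.capture("wrist"); cam=wcam(s,imaging.calibration("wrist"))
q=p[:,:,::-1].copy(); H=hsv(p); m=(H[...,0]>45)&(H[...,0]<85)&(H[...,1]>100)&(H[...,2]>40)
for c in blobs(m,50): print("green",c[:,0].mean(0).round(),rect(c,.137,cam),cv2.contourArea(c))
cv2.imwrite("pics/w5.png",q)
p,d=imaging.capture("top"); cv2.imwrite("pics/top2.png",p[60:240,200:380,::-1].repeat(3,0).repeat(3,1))
E
```

```text
t 25.03 tcp [ 671.5 -113.3  199.4] jaw yaw 2.9 xaxis [ 0.  0. -1.] w 0.2 F [-0.9 -0.5 -0. ] j6 -0.3
shift [ -0.   -1.2 -33.4] turn [-0.   0.  -0.1]
shift [ -0.   -1.2 -33.4] turn [ -0.   -0.  179.9]
green [280. 229.] [ 669.9 -108.7    5.1   27.8   22.9] 775.5
```

View pics/w5.png

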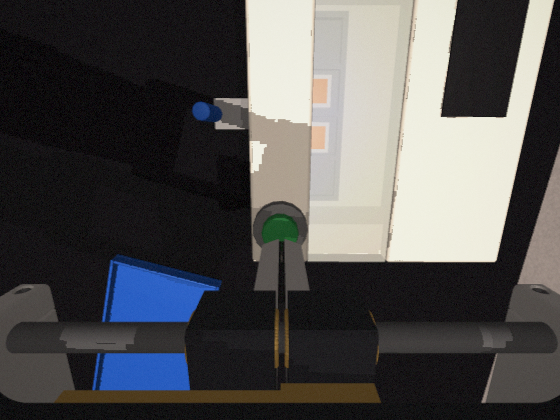

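The view through the reader's window shows both cassettes inside the shut tray at (320,90) and (320,137). The green button is at (280,229), under the fingers. Pressing.

Emit:
jog_arm --pt "-1 0 -8 0 0 0" --pt "-1 0 -16 0 0 0" --pt "-1 0 -24 0 0 0" --pt "-1 0 -29 0 0 0" --pt "-1 0 -32 0 0 0"

```text
time: 25.55
tool_pos: [0.6701, -0.1141, 0.1648]
orientation: [0.487, 0.513, -0.488, 0.511]
ft_force: [-0.6, 0.4, 0.1]
width: 0.0007
```

Emit:
jog_arm --pt "0 0 -1 0 0 0" --pt "0 0 -2 0 0 0" --pt "0 0 -3.5 0 0 0" --pt "0 0 -5 0 0 0" --pt "0 0 -6 0 0 0"

```text
time: 25.97
tool_pos: [0.6711, -0.1144, 0.1615]
orientation: [0.488, 0.512, -0.487, 0.513]
ft_force: [-0.3, 0.1, 1.5]
width: 0.0007
```

Emit:
jog_arm --pt "0 0 -1 0 0 0" --pt "0 0 -2 0 0 0" --pt "0 0 -3 0 0 0" --pt "0 0 -4 0 0 0" --pt "0 0 -4 0 0 0"

```text
time: 26.38
tool_pos: [0.6711, -0.1144, 0.1576]
orientation: [0.488, 0.512, -0.487, 0.513]
ft_force: [0.5, 0.1, 4.5]
width: 0.0006
```

Emit:
jog_arm --pt "0 0 -0.5 0 0 0" --pt "0 0 -1 0 0 0" --pt "0 0 -1.5 0 0 0" --pt "0 0 -2 0 0 0" --pt "0 0 -2 0 0 0"

```text
time: 26.8
tool_pos: [0.6712, -0.1144, 0.1563]
orientation: [0.488, 0.512, -0.487, 0.513]
ft_force: [-1.4, -0.7, 7.4]
width: 0.0009
```

Emit:
jog_arm --pt "0 0 -0.5 0 0 0" --pt "0 0 -1 0 0 0" --pt "0 0 -1.5 0 0 0" --pt "0 0 -1.5 0 0 0" --pt "0 0 -1.5 0 0 0"

```text
time: 27.22
tool_pos: [0.6712, -0.1144, 0.1562]
orientation: [0.488, 0.511, -0.487, 0.513]
ft_force: [-2.6, 0.5, 11.3]
width: 0.0005
```

Bottomed out at 156.2 mm with 11 N. Rising, and waiting more than 3 s while moving back above the knob.

Emit:
jog_arm --pt "0 0 4 0 0 0" --pt "0 0 12 0 0 0" --pt "0 0 24 0 0 0" --pt "0 0 38 0 0 0" --pt "0 0 46 0 0 0"

```text
time: 27.63
tool_pos: [0.6709, -0.1143, 0.2006]
orientation: [0.488, 0.512, -0.487, 0.512]
ft_force: [0.5, -0.1, 0.6]
width: 0.0005
```

Emit:
jog_arm --pt "-14 18 0 0 0 0" --pt "-28 36 0 0 0 0" --pt "-43 54 0 0 0 0" --pt "-58 74 0 0 0 0" --pt "-72 92 0 0 0 0" --grip 0.35

```text
time: 28.05
tool_pos: [0.5977, -0.0213, 0.1992]
orientation: [0.487, 0.513, -0.488, 0.512]
ft_force: [0.2, 1.6, -0.6]
width: 0.0304
```

Emit:
jog_arm --pt "0 0 0 0 0 0" --pt "0 0 0 0 0 0" --pt "0 0 0 0 0 0" --pt "0 0 0 0 0 0" --pt "0 0 0 0 0 0"

```text
time: 28.47
tool_pos: [0.5993, -0.0232, 0.1992]
orientation: [0.488, 0.512, -0.488, 0.512]
ft_force: [0.1, 0.6, -1.0]
width: 0.0334
```

Emit:
jog_arm --pt "0 0 0 0 0 0" --pt "0 0 0 0 0 0" --pt "0 0 0 0 0 0" --pt "0 0 0 0 0 0" --pt "0 0 0 0 0 0"

```text
time: 28.88
tool_pos: [0.5989, -0.0224, 0.1995]
orientation: [0.488, 0.512, -0.488, 0.512]
ft_force: [-0.5, 0.2, 0.1]
width: 0.033
```

Emit:
jog_arm --pt "0 0 0 0 0 0" --pt "0 0 0 0 0 0" --pt "0 0 0 0 0 0" --pt "0 0 0 0 0 0" --pt "0 0 0 0 0 0"

```text
time: 29.3
tool_pos: [0.5988, -0.0223, 0.1995]
orientation: [0.488, 0.512, -0.487, 0.512]
ft_force: [0.6, 0.4, -0.7]
width: 0.033
```

Emit:
jog_arm --pt "0 0 0 0 0 0" --pt "0 0 0 0 0 0" --pt "0 0 0 0 0 0" --pt "0 0 0 0 0 0" --pt "0 0 0 0 0 0"

```text
time: 29.72
tool_pos: [0.5988, -0.0223, 0.1995]
orientation: [0.488, 0.512, -0.487, 0.512]
ft_force: [1.0, -0.7, 0.1]
width: 0.0328
```

Emit:
jog_arm --pt "0 0 0 0 0 0" --pt "0 0 0 0 0 0" --pt "0 0 0 0 0 0" --pt "0 0 0 0 0 0" --pt "0 0 0 0 0 0"

```text
time: 30.13
tool_pos: [0.5988, -0.0223, 0.1995]
orientation: [0.488, 0.512, -0.487, 0.512]
ft_force: [0.3, -0.9, 0.0]
width: 0.0327
```

Emit:
jog_arm --pt "0 0 0 0 0 0" --pt "0 0 0 0 0 0" --pt "0 0 0 0 0 0" --pt "0 0 0 0 0 0" --pt "0 0 0 0 0 0"

```text
time: 30.55
tool_pos: [0.5988, -0.0223, 0.1995]
orientation: [0.488, 0.512, -0.487, 0.512]
ft_force: [0.1, -0.4, -0.2]
width: 0.033
```

Emit:
jog_arm --pt "0 0 0 0 0 0" --pt "0 0 0 0 0 0" --pt "0 0 0 0 0 0" --pt "0 0 0 0 0 0" --pt "0 0 0 0 0 0"

```text
time: 30.97
tool_pos: [0.5988, -0.0223, 0.1995]
orientation: [0.487, 0.512, -0.487, 0.512]
ft_force: [1.1, -0.0, 0.2]
width: 0.0333
```

```bash
python3 go.py 599.5 -22.3 88 2.8; python3 - <<'E'
from h import *; from cell import state,imaging
s=state(); p,d=imaging.capture("wrist"); cam=wcam(s,imaging.calibration("wrist"))
b=cv2.resize(imaging.capture("side")[0][120:300,240:460],None,fx=1.6,fy=1.6)
c=np.zeros((420,560+b.shape[1],3),np.uint8)[:, :800]; c[:,:448]=p[:,56:504]; c[:288,448:800]=b[:,:352]
cv2.imwrite("pics/w6.png",c[:,:,::-1])
E
```

```text
t 30.97 tcp [598.8 -22.3 199.5] jaw yaw 2.84 xaxis [ 0.  0. -1.] w 33.3 F [ 1.1 -0.   0.2] j6 -0.18
shift [   0.7   -0.  -111.5] turn [-0.  0. -0.]
shift [   0.7   -0.  -111.5] turn [ -0.  -0. 180.]
```

View pics/w6.png

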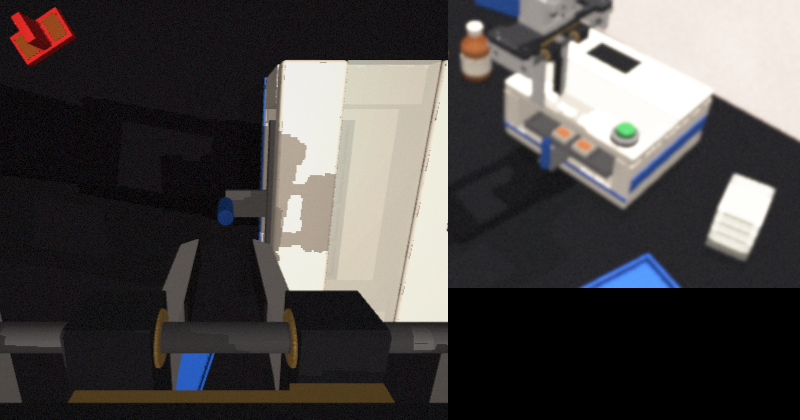

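The button is up, the tray is shut with the cassettes visible, and 3.4 s have already passed. The knob is at (225,210) below the jaws. Pinching and pulling the tray out 119 mm.

Emit:
jog_arm --pt "0.5 0 -24 0 0 0" --pt "0.5 0 -48 0 0 0" --pt "0.5 0 -72 0 0 0" --pt "0.5 0 -95 0 0 0" --pt "0.5 0 -112 0 0 0"

```text
time: 31.48
tool_pos: [0.5983, -0.0222, 0.0851]
orientation: [0.487, 0.513, -0.488, 0.511]
ft_force: [0.6, -0.5, -0.4]
width: 0.0332
```

Emit:
jog_arm --pt "0 0 0 0 0 0" --pt "0 0 0 0 0 0" --pt "0 0 0 0 0 0" --pt "0 0 0 0 0 0" --pt "0 0 0 0 0 0" --grip 0

```text
time: 31.9
tool_pos: [0.5988, -0.0224, 0.0885]
orientation: [0.487, 0.512, -0.488, 0.512]
ft_force: [-4.4, 0.3, 0.9]
width: 0.0155
```

Emit:
jog_arm --pt "0 0 0 0 0 0" --pt "0 0 0 0 0 0" --pt "-2 -0.1 0 0 0 0" --pt "-5 -0.2 0 0 0 0" --pt "-10 -0.5 0 0 0 0"

```text
time: 32.32
tool_pos: [0.5909, -0.0228, 0.0885]
orientation: [0.489, 0.511, -0.486, 0.513]
ft_force: [1.8, 0.3, 0.3]
width: 0.0156
```

Emit:
jog_arm --pt "-8 -0.4 0 0 0 0" --pt "-17 -0.8 0 0 0 0" --pt "-27 -1.3 0 0 0 0" --pt "-37 -1.8 0 0 0 0" --pt "-47 -2.3 0 0 0 0"

```text
time: 32.73
tool_pos: [0.542, -0.0252, 0.0885]
orientation: [0.488, 0.512, -0.487, 0.513]
ft_force: [2.2, 0.0, 2.9]
width: 0.0156
```

Emit:
jog_arm --pt "-10 -0.5 0 0 0 0" --pt "-20 -1 0 0 0 0" --pt "-30 -1.5 0 0 0 0" --pt "-40 -2 0 0 0 0" --pt "-48 -2.3 0 0 0 0"

```text
time: 33.15
tool_pos: [0.4937, -0.0276, 0.0884]
orientation: [0.488, 0.512, -0.487, 0.513]
ft_force: [2.2, 0.1, 5.3]
width: 0.0153
```

Emit:
jog_arm --pt "-5 -0.2 0 0 0 0" --pt "-9 -0.4 0 0 0 0" --pt "-12 -0.5 0 0 0 0" --pt "-13.5 -0.6 0 0 0 0" --pt "-13.5 -0.6 0 0 0 0"

```text
time: 33.57
tool_pos: [0.4802, -0.0282, 0.0884]
orientation: [0.488, 0.512, -0.487, 0.512]
ft_force: [-0.4, -0.2, 6.7]
width: 0.0156
```

Emit:
jog_arm --pt "0 0 0 0 0 0" --pt "0 0 0 0 0 0" --pt "0 0 0 0 0 0" --pt "0 0 0 0 0 0" --pt "0 0 0 0 0 0" --grip 0.35

```text
time: 33.98
tool_pos: [0.4801, -0.028, 0.0867]
orientation: [0.487, 0.513, -0.488, 0.512]
ft_force: [-0.4, -0.1, -0.3]
width: 0.0329
```

Emit:
jog_arm --pt "0 0 20 0 0 0" --pt "0 0 45 0 0 0" --pt "0 0 70 0 0 0" --pt "0 0 95 0 0 0" --pt "0 0 110 0 0 0"

```text
time: 34.4
tool_pos: [0.4816, -0.0282, 0.2002]
orientation: [0.488, 0.511, -0.487, 0.513]
ft_force: [0.8, -0.4, 0.0]
width: 0.0329
```

```bash
python3 look.py w7 .042 | grep -E "fin|6[0-9]\.[0-9] +3"; python3 go.py 568.2 -45.6 150 2.8
```

```text
fin top [368. 192.] [564.   -3.1 -87.2  26.4  11.5] 284.0
fin top [364. 233.] [565.7 -45.4 -87.3  27.6  11.6] 256.5
t 34.45 tcp [482.9 -28.4 202.9] jaw yaw 2.84 xaxis [ 0.008 -0.001 -1.   ] w 33.3 F [ 0.4 -1.2  0.8] j6 -0.23
shift [ 85.3 -17.2 -52.9] turn [ 0.1  0.5 -0. ]
shift [ 85.3 -17.2 -52.9] turn [-7.0e-01  1.0e-01  1.8e+02]
```

Emit:
jog_arm --pt "18 -4 0 0 0 0" --pt "36 -8 -10 0 0 0" --pt "54 -12 -25 0 0 0" --pt "70 -15 -40 0 0 0" --pt "84 -17 -50 0 0 0"

```text
time: 34.87
tool_pos: [0.5646, -0.0452, 0.1445]
orientation: [0.487, 0.513, -0.488, 0.511]
ft_force: [0.3, -0.6, 0.6]
width: 0.033
```

Emit:
jog_arm --pt "0 0 0 0 0 0" --pt "0 0 0 0 0 0" --pt "0 0 0 0 0 0" --pt "0 0 0 0 0 0" --pt "0 0 0 0 0 0"

```text
time: 35.28
tool_pos: [0.5647, -0.0449, 0.1487]
orientation: [0.488, 0.512, -0.487, 0.513]
ft_force: [0.6, 0.7, 1.4]
width: 0.0329
```

```bash
python3 look.py w8 .042 | grep -E "fin|6[0-9]\.[0-9] +3"; python3 go.py 566.5 -45.5 82 2.8
```

```text
fin top [284. 180.] [565.2  -3.3 -87.2  25.6   9.4] 395.0
fin top [284. 232.] [567.3 -45.7 -87.3  26.6   9.6] 343.5
t 35.33 tcp [564.8 -44.9 148.6] jaw yaw 2.84 xaxis [ 0.002 -0.    -1.   ] w 32.8 F [ 1.1 -0.3  0.3] j6 -0.23
shift [  1.7  -0.6 -66.6] turn [ 0.   0.1 -0. ]
shift [  1.7  -0.6 -66.6] turn [ -0.2   0.  180. ]
```

Emit:
jog_arm --pt "2 -0.6 -18 0 0 0" --pt "2.5 -0.6 -34 0 0 0" --pt "2.5 -0.6 -46 0 0 0" --pt "2.5 -0.6 -52 0 0 0" --pt "2.5 -0.6 -54 0 0 0"

```text
time: 35.75
tool_pos: [0.5664, -0.0454, 0.0922]
orientation: [0.487, 0.513, -0.488, 0.512]
ft_force: [-0.1, -1.0, -0.7]
width: 0.0329
```

Emit:
jog_arm --pt "0 0 0 0 0 0" --pt "0 0 -4 0 0 0" --pt "0 0 -8 0 0 0" --pt "0 0 -11 0 0 0" --pt "0 0 -13 0 0 0"

```text
time: 36.17
tool_pos: [0.5673, -0.0456, 0.0803]
orientation: [0.487, 0.512, -0.487, 0.512]
ft_force: [0.8, 0.2, -0.8]
width: 0.0331
```

Emit:
jog_arm --pt "0 0 0 0 0 0" --pt "0 0 0 0 0 0" --pt "0 0 0 0 0 0" --pt "0 0 0 0 0 0" --pt "0 0 0 0 0 0" --grip 0

```text
time: 36.58
tool_pos: [0.5675, -0.0456, 0.0807]
orientation: [0.488, 0.512, -0.487, 0.512]
ft_force: [-0.1, -0.2, -0.2]
width: 0.0098
```

Emit:
jog_arm --pt "0 0 0 0 0 0" --pt "0 0 0 0 0 0" --pt "0 0 0 0 0 0" --pt "0 0 0 0 0 0" --pt "0 0 0 0 0 0"

```text
time: 37.0
tool_pos: [0.5675, -0.0457, 0.0808]
orientation: [0.488, 0.512, -0.487, 0.512]
ft_force: [0.0, -0.1, 0.6]
width: 0.0099
```

```bash
python3 go.py 491.2 -383.5 190 -13.2
```

```text
t 37.0 tcp [567.5 -45.7  80.8] jaw yaw 2.83 xaxis [ 0.001 -0.    -1.   ] w 9.9 F [ 0.  -0.1  0.6] j6 -0.23
shift [ -76.3 -337.8  109.2] turn [  0.   0. -16.]
shift [ -76.3 -337.8  109.2] turn [ -0.   0. 164.]
```

Emit:
jog_arm --pt "0 0 10 0 0 0" --pt "0 0 35 0 0 0" --pt "0 0 60 0 0 0" --pt "0 0 80 0 0 0" --pt "0 0 90 0 0 0"

```text
time: 37.42
tool_pos: [0.5687, -0.0458, 0.1745]
orientation: [0.489, 0.511, -0.486, 0.514]
ft_force: [0.7, -0.2, 0.0]
width: 0.0099
```

Emit:
jog_arm --pt "-7 -30 0 0 0 -1.6" --pt "-14 -63 0 0 0 -3.2" --pt "-22 -98 0 0 0 -4.8" --pt "-30 -133 0 0 0 -6.4" --pt "-38 -169 0 0 0 -8"

```text
time: 37.83
tool_pos: [0.5285, -0.2156, 0.1702]
orientation: [-0.522, -0.477, 0.522, -0.477]
ft_force: [1.1, -0.6, -1.3]
width: 0.0096
```

Emit:
jog_arm --pt "-8 -36 0 0 0 -1.6" --pt "-16 -72 -10 0 0 -3.2" --pt "-24 -106 -25 0 0 -4.8" --pt "-32 -140 -40 0 0 -6.4" --pt "-38 -169 -55 0 0 -8"

```text
time: 38.25
tool_pos: [0.4901, -0.3858, 0.1146]
orientation: [-0.554, -0.439, 0.555, -0.439]
ft_force: [-0.0, -0.1, -1.0]
width: 0.0097
```

Emit:
jog_arm --pt "0 0 0 0 0 0" --pt "0 0 0 0 0 0" --pt "0 0 0 0 0 0" --pt "0 0 0 0 0 0" --pt "0 0 0 0 0 0"

```text
time: 38.67
tool_pos: [0.4924, -0.3825, 0.1168]
orientation: [0.554, 0.439, -0.553, 0.441]
ft_force: [-0.5, 0.6, -1.2]
width: 0.0099
```

```bash
python3 go.py 491.2 -383.5 43 -13.2;  python3 - <<'E'
from h import *; from cell import state,imaging
s=state(); p,d=imaging.capture("wrist"); cam=wcam(s,imaging.calibration("wrist"))
c0=np.array([.5026,-.3348]); a=np.radians(-13.2); ex=np.array([np.cos(a),np.sin(a)]); ey=np.array([-ex[1],ex[0]])
q=p[:,:,::-1].copy()
for y in (-.12,0,.12):
    for x in (-.07,.07):
        u=proj(np.r_[c0+x*ex+y*ey,.018],*cam); cv2.circle(q,tuple(int(k) for k in u.round()),3,(0,0,255),-1)
cv2.imwrite("pics/w9.png",q)
K,R,t=cam
for v,u in ((150,230),(120,280),(150,340)): print((R.T@(np.linalg.solve(K,[u,v,1.])*d[v,u]-t)).round(4))
E
```

```text
t 38.67 tcp [ 492.4 -382.5  116.8] jaw yaw -13.04 xaxis [ 0.002 -0.001 -1.   ] w 9.9 F [-0.5  0.6 -1.2] j6 -0.52
shift [ -1.2  -1.  -73.8] turn [ 0.1  0.1 -0.2]
shift [ -1.2  -1.  -73.8] turn [-1.000e-01  1.000e-01  1.798e+02]
[ 0.4614 -0.313   0.0028]
[ 0.5111 -0.2981  0.004 ]
[ 0.558  -0.3355  0.0021]
```

View pics/w9.png

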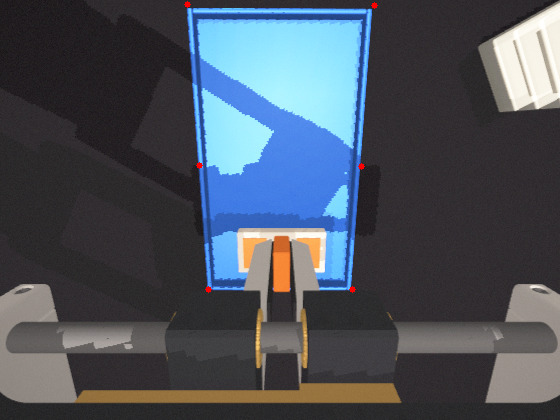

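The red rim dots fall on the blue finished tray's rim, and the held cassette at (281,250) is inside it. The floor is about 3 mm up. Lowering, the last part slowly.

Emit:
jog_arm --pt "-1 -1 -16 0 0 0" --pt "-1 -1 -32 0 0 0" --pt "-1 -1 -48 0 0 0" --pt "-1 -1 -58 0 0 0" --pt "-1 -1 -63 0 0 0"

```text
time: 39.13
tool_pos: [0.4901, -0.3833, 0.0511]
orientation: [-0.554, -0.441, 0.554, -0.439]
ft_force: [-0.1, 0.8, -1.0]
width: 0.0098
```

Emit:
jog_arm --pt "0 0 0 0 0 0" --pt "0 0 -1 0 0 0" --pt "0 0 -3 0 0 0" --pt "0 0 -4 0 0 0" --pt "0 0 -5 0 0 0"

```text
time: 39.55
tool_pos: [0.4907, -0.385, 0.0483]
orientation: [0.554, 0.439, -0.554, 0.44]
ft_force: [-0.5, 0.3, -0.5]
width: 0.0099
```

Emit:
jog_arm --pt "0 0 -1 0 0 0" --pt "0 0 -2 0 0 0" --pt "0 0 -3 0 0 0" --pt "0 0 -4 0 0 0" --pt "0 0 -5 0 0 0"

```text
time: 39.97
tool_pos: [0.4904, -0.3847, 0.0427]
orientation: [0.554, 0.439, -0.554, 0.439]
ft_force: [-1.9, 1.4, 9.1]
width: 0.01
```

Contact (9 N, floor at 4 mm). Releasing, rising, and going back for A.

Emit:
jog_arm --pt "0 0 0 0 0 0" --pt "0 0 0 0 0 0" --pt "0 0 0 0 0 0" --pt "0 0 0 0 0 0" --pt "0 0 0 0 0 0" --grip 0.35

```text
time: 40.38
tool_pos: [0.4903, -0.3846, 0.0425]
orientation: [0.554, 0.439, -0.554, 0.439]
ft_force: [0.1, -0.0, -0.1]
width: 0.0328
```

Emit:
jog_arm --pt "0 0 10 0 0 0" --pt "0 0 40 0 0 0" --pt "0 0 75 0 0 0" --pt "0 0 105 0 0 0" --pt "0 0 125 0 0 0"

```text
time: 40.8
tool_pos: [0.4913, -0.3855, 0.1726]
orientation: [0.554, 0.437, -0.554, 0.442]
ft_force: [0.1, -0.3, -1.1]
width: 0.0334
```

Emit:
jog_arm --pt "7 34 0 0 0 1.6" --pt "14 72 0 0 0 3.2" --pt "22 110 0 0 0 4.8" --pt "30 148 0 0 0 6.4" --pt "38 187 0 0 0 8"

```text
time: 41.22
tool_pos: [0.5285, -0.1962, 0.1686]
orientation: [0.522, 0.477, -0.522, 0.478]
ft_force: [1.4, 0.4, -0.4]
width: 0.0328
```

Emit:
jog_arm --pt "8 40 0 0 0 1.6" --pt "16 79 0 0 0 3.2" --pt "24 118 -5 0 0 4.8" --pt "32 157 -10 0 0 6.4" --pt "37 194 -15 0 0 8"

```text
time: 41.63
tool_pos: [0.5659, -0.0014, 0.1536]
orientation: [0.488, 0.512, -0.486, 0.513]
ft_force: [0.8, 0.7, 0.5]
width: 0.0329
```

Emit:
jog_arm --pt "0 0 0 0 0 0" --pt "0 0 0 0 0 0" --pt "0 0 0 0 0 0" --pt "0 0 0 0 0 0" --pt "0 0 0 0 0 0"

```text
time: 42.05
tool_pos: [0.5655, -0.0052, 0.153]
orientation: [0.488, 0.511, -0.488, 0.512]
ft_force: [0.0, 0.5, 0.8]
width: 0.0332
```

```bash
python3 look.py w10 .042 | grep -E "fin|6[0-9]\.[0-9] +3"; python3 go.py 565.2 -3.1 82 2.8
```

```text
cass [281. 294.] [569.6 -82.3   2.7  63.2  35.7] 1800.5
fin top [281. 226.] [565.   -2.5 -87.3  26.8   9.2] 336.5
t 42.1 tcp [565.4  -5.2 152.9] jaw yaw 2.69 xaxis [ 0.001 -0.    -1.   ] w 32.9 F [ 0.7  0.1 -0.2] j6 -0.16
shift [ -0.2   2.1 -70.9] turn [0.  0.  0.1]
shift [ -0.2   2.1 -70.9] turn [ 1.000e-01 -0.000e+00 -1.799e+02]
```

Emit:
jog_arm --pt "0 2.4 -18 0 0 0" --pt "0 2.4 -36 0 0 0" --pt "0 2.4 -48 0 0 0" --pt "0 2.4 -56 0 0 0" --pt "0 2.4 -58 0 0 0"

```text
time: 42.52
tool_pos: [0.5642, -0.0018, 0.0926]
orientation: [0.487, 0.513, -0.489, 0.511]
ft_force: [0.3, 0.4, -0.7]
width: 0.0327
```

Emit:
jog_arm --pt "0 0 0 0 0 0" --pt "0 0 -4 0 0 0" --pt "0 0 -8 0 0 0" --pt "0 0 -11 0 0 0" --pt "0 0 -13 0 0 0"

```text
time: 42.93
tool_pos: [0.5654, -0.0012, 0.0814]
orientation: [0.488, 0.512, -0.487, 0.512]
ft_force: [-0.2, -0.4, 0.4]
width: 0.0333
```

Emit:
jog_arm --pt "0 0 0 0 0 0" --pt "0 0 0 0 0 0" --pt "0 0 0 0 0 0" --pt "0 0 0 0 0 0" --pt "0 0 0 0 0 0" --grip 0

```text
time: 43.35
tool_pos: [0.5655, -0.0012, 0.0817]
orientation: [0.488, 0.512, -0.487, 0.512]
ft_force: [1.0, 0.3, 0.0]
width: 0.0098
```

Emit:
jog_arm --pt "0 0 0 0 0 0" --pt "0 0 0 0 0 0" --pt "0 0 0 0 0 0" --pt "0 0 0 0 0 0" --pt "0 0 0 0 0 0"

```text
time: 43.77
tool_pos: [0.5655, -0.0012, 0.0818]
orientation: [0.488, 0.512, -0.487, 0.512]
ft_force: [-0.4, 0.4, 1.4]
width: 0.0098
```

```bash
python3 go.py 514 -286.1 180 -13.2
```

```text
t 43.77 tcp [565.5  -1.2  81.8] jaw yaw 2.84 xaxis [ 0. -0. -1.] w 9.8 F [-0.4  0.4  1.4] j6 -0.15
shift [ -51.5 -284.9   98.2] turn [  0.   0. -16.]
shift [ -51.5 -284.9   98.2] turn [ -0.   0. 164.]
```

Emit:
jog_arm --pt "0 0 10 0 0 0" --pt "0 0 35 0 0 0" --pt "0 0 60 0 0 0" --pt "0 0 80 0 0 0" --pt "0 0 95 0 0 0"

```text
time: 44.18
tool_pos: [0.566, -0.0013, 0.1795]
orientation: [0.488, 0.511, -0.487, 0.513]
ft_force: [1.0, 0.2, -0.2]
width: 0.0098
```

Emit:
jog_arm --pt "-5 -26 0 0 0 -1.6" --pt "-10 -54 0 0 0 -3.2" --pt "-15 -84 0 0 0 -4.8" --pt "-20 -114 0 0 0 -6.4" --pt "-25 -143 0 0 0 -8"

```text
time: 44.6
tool_pos: [0.5399, -0.1455, 0.1771]
orientation: [0.522, 0.477, -0.522, 0.477]
ft_force: [0.1, 0.5, -0.5]
width: 0.0101
```

Emit:
jog_arm --pt "-5 -30 0 0 0 -1.6" --pt "-10 -60 -10 0 0 -3.2" --pt "-16 -90 -25 0 0 -4.8" --pt "-22 -120 -45 0 0 -6.4" --pt "-26 -142 -65 0 0 -8"

```text
time: 45.02
tool_pos: [0.5139, -0.289, 0.112]
orientation: [-0.555, -0.438, 0.555, -0.439]
ft_force: [-0.3, 1.3, -0.4]
width: 0.01
```

Emit:
jog_arm --pt "0 0 0 0 0 0" --pt "0 0 0 0 0 0" --pt "0 0 0 0 0 0" --pt "0 0 0 0 0 0" --pt "0 0 0 0 0 0"

```text
time: 45.43
tool_pos: [0.5155, -0.2855, 0.1133]
orientation: [0.554, 0.439, -0.553, 0.441]
ft_force: [0.2, 0.4, -0.2]
width: 0.0096
```

```bash
python3 go.py 514 -286.1 44 -13.2
```

```text
t 45.43 tcp [ 515.5 -285.5  113.3] jaw yaw -13.06 xaxis [ 0.003 -0.001 -1.   ] w 9.6 F [ 0.2  0.4 -0.2] j6 -0.37
shift [ -1.5  -0.6 -69.3] turn [ 0.1  0.1 -0.1]
shift [ -1.5  -0.6 -69.3] turn [-2.000e-01  1.000e-01  1.799e+02]
```

Emit:
jog_arm --pt "-1 -0.5 -16 0 0 0" --pt "-1 -0.5 -32 0 0 0" --pt "-1 -0.5 -46 0 0 0" --pt "-1 -0.5 -56 0 0 0" --pt "-1 -0.5 -60 0 0 0"

```text
time: 45.85
tool_pos: [0.5131, -0.2856, 0.0504]
orientation: [-0.554, -0.44, 0.554, -0.439]
ft_force: [-0.2, 0.1, -0.8]
width: 0.01
```

Emit:
jog_arm --pt "0 0 0 0 0 0" --pt "0 0 -1 0 0 0" --pt "0 0 -3 0 0 0" --pt "0 0 -4 0 0 0" --pt "0 0 -5 0 0 0"

```text
time: 46.27
tool_pos: [0.5137, -0.287, 0.0471]
orientation: [0.554, 0.439, -0.554, 0.44]
ft_force: [-0.1, -0.3, -0.9]
width: 0.0102
```

Emit:
jog_arm --pt "0 0 -1 0 0 0" --pt "0 0 -2 0 0 0" --pt "0 0 -2.5 0 0 0" --pt "0 0 -3 0 0 0" --pt "0 0 -3.5 0 0 0"

```text
time: 46.68
tool_pos: [0.5133, -0.2868, 0.0438]
orientation: [0.554, 0.439, -0.554, 0.439]
ft_force: [-2.5, 1.4, 5.7]
width: 0.0101
```

Emit:
jog_arm --pt "0 0 0 0 0 0" --pt "0 0 0 0 0 0" --pt "0 0 0 0 0 0" --pt "0 0 0 0 0 0" --pt "0 0 0 0 0 0" --grip 0.35

```text
time: 47.1
tool_pos: [0.5133, -0.2867, 0.0428]
orientation: [0.554, 0.439, -0.554, 0.439]
ft_force: [0.4, -0.6, -0.0]
width: 0.0324
```

Emit:
jog_arm --pt "0 0 10 0 0 0" --pt "0 0 40 0 0 0" --pt "0 0 75 0 0 0" --pt "0 0 110 0 0 0" --pt "0 0 145 0 0 0"

```text
time: 47.52
tool_pos: [0.5131, -0.2866, 0.1903]
orientation: [0.554, 0.439, -0.554, 0.44]
ft_force: [-0.2, -0.9, -0.9]
width: 0.0328
```

Emit:
jog_arm --pt "-3 24 0 0 0 1.6" --pt "-7 50 0 0 0 3.2" --pt "-10 77 0 0 0 4.8" --pt "-14 104 0 0 0 6.4" --pt "-17 130 0 0 0 8"

```text
time: 47.93
tool_pos: [0.496, -0.1556, 0.189]
orientation: [0.522, 0.477, -0.522, 0.478]
ft_force: [-0.4, 1.0, 0.3]
width: 0.0331
```

Emit:
jog_arm --pt "-3 26 0 0 0 1.6" --pt "-6 52 0 0 0 3.2" --pt "-10 78 0 0 0 4.8" --pt "-13 104 0 0 0 6.4" --pt "-16 128 0 0 0 8"

```text
time: 48.35
tool_pos: [0.4801, -0.0273, 0.189]
orientation: [0.487, 0.512, -0.487, 0.513]
ft_force: [0.5, 0.3, 0.4]
width: 0.033
```

Emit:
jog_arm --pt "0 0 0 0 0 0" --pt "0 0 0 0 0 0" --pt "0 0 0 0 0 0" --pt "0 0 0 0 0 0" --pt "0 0 0 0 0 0"

```text
time: 48.77
tool_pos: [0.4805, -0.0298, 0.1881]
orientation: [0.488, 0.512, -0.488, 0.512]
ft_force: [0.8, -0.7, -0.4]
width: 0.0328
```

```bash
python3 go.py 480.2 -28.2 88 2.8; python3 - <<'E'
from h import *; from cell import state,imaging
s=state(); w,_=imaging.capture("wrist"); p,_=imaging.capture("top"); q,_=imaging.capture("side")
c=np.zeros((480,800,3),np.uint8); c[:240,:400]=cv2.resize(p[160:280,300:500],None,fx=2,fy=2); c[240:470,:300]=q[180:410,180:480]; c[:375,400:800]=cv2.resize(w,(500,375))[:,50:450]
cv2.imwrite("pics/chk2.png",c[:,:,::-1])
E
```

```text
t 48.77 tcp [480.5 -29.8 188.1] jaw yaw 2.73 xaxis [ 0. -0. -1.] w 32.8 F [ 0.8 -0.7 -0.4] j6 -0.23
shift [  -0.3    1.6 -100.1] turn [0.  0.  0.1]
shift [  -0.3    1.6 -100.1] turn [   0.    -0.  -179.9]
```

View pics/chk2.png

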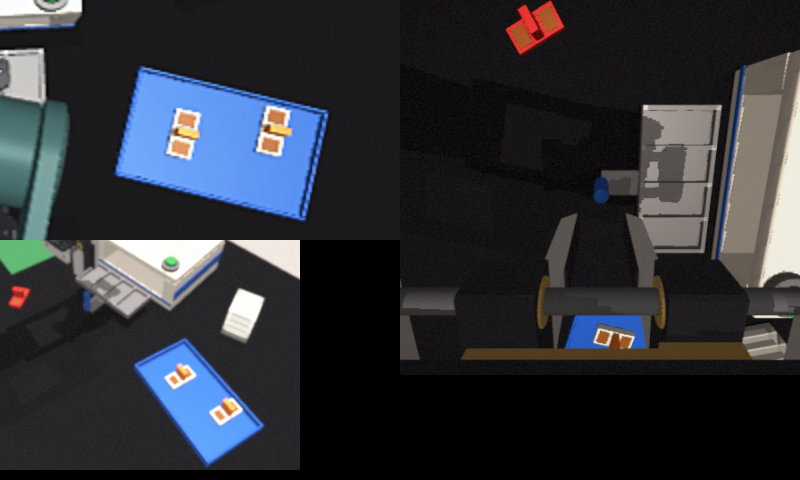

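Both cassettes lie flat and apart in the blue tray (inset at (183,133) and (273,130)). The reader tray is empty, and the knob is at (601,190) below the jaws. Shutting the tray.

Emit:
jog_arm --pt "0 1.5 -24 0 0 0" --pt "0 1.5 -48 0 0 0" --pt "0 1.5 -72 0 0 0" --pt "0 1.5 -90 0 0 0" --pt "0 1.5 -101 0 0 0"

```text
time: 49.33
tool_pos: [0.4789, -0.0274, 0.0844]
orientation: [0.487, 0.513, -0.488, 0.511]
ft_force: [0.5, -0.3, -0.2]
width: 0.0325
```

Emit:
jog_arm --pt "0 0 0 0 0 0" --pt "0 0 0 0 0 0" --pt "0 0 0 0 0 0" --pt "0 0 0 0 0 0" --pt "0 0 0 0 0 0" --grip 0

```text
time: 49.75
tool_pos: [0.4811, -0.0275, 0.0883]
orientation: [0.488, 0.511, -0.487, 0.513]
ft_force: [-0.9, -1.2, 0.6]
width: 0.0159
```

Emit:
jog_arm --pt "0 0 0 0 0 0" --pt "0 0 0 0 0 0" --pt "2 0.1 0 0 0 0" --pt "5 0.2 0 0 0 0" --pt "10 0.5 0 0 0 0"

```text
time: 50.17
tool_pos: [0.4909, -0.027, 0.0883]
orientation: [0.488, 0.512, -0.487, 0.513]
ft_force: [-2.0, -0.3, 5.8]
width: 0.0153
```

Emit:
jog_arm --pt "8 0.4 0 0 0 0" --pt "17 0.8 0 0 0 0" --pt "27 1.3 0 0 0 0" --pt "37 1.8 0 0 0 0" --pt "47 2.3 0 0 0 0"

```text
time: 50.58
tool_pos: [0.5384, -0.0247, 0.0883]
orientation: [0.488, 0.512, -0.487, 0.513]
ft_force: [-1.7, -1.4, 6.6]
width: 0.0158
```

Emit:
jog_arm --pt "10 0.5 0 0 0 0" --pt "20 1 0 0 0 0" --pt "30 1.5 0 0 0 0" --pt "40 2 0 0 0 0" --pt "48 2.3 0 0 0 0"

```text
time: 51.0
tool_pos: [0.5867, -0.0223, 0.0883]
orientation: [0.488, 0.512, -0.487, 0.513]
ft_force: [-1.9, 0.1, 6.5]
width: 0.0156
```

Emit:
jog_arm --pt "4 0.2 0 0 0 0" --pt "8 0.4 0 0 0 0" --pt "11 0.5 0 0 0 0" --pt "13 0.6 0 0 0 0" --pt "13 0.6 0 0 0 0"

```text
time: 51.42
tool_pos: [0.5988, -0.0217, 0.0883]
orientation: [0.487, 0.512, -0.488, 0.512]
ft_force: [-2.2, -1.0, 8.1]
width: 0.0156
```

Emit:
jog_arm --pt "0.5 0 0 0 0 0" --pt "1 0 0 0 0 0" --pt "1.5 0 0 0 0 0" --pt "2 0 0 0 0 0" --pt "2 0 0 0 0 0"

```text
time: 51.83
tool_pos: [0.5988, -0.0218, 0.0883]
orientation: [0.486, 0.513, -0.489, 0.511]
ft_force: [-8.6, -1.0, 9.4]
width: 0.0155
```

The tray is at the same stop (598.8 mm, -8.6 N). Releasing, rising, and moving clear for a last look.

Emit:
jog_arm --pt "-1 0 0 0 0 0" --pt "-1 0 0 0 0 0" --pt "-1 0 0 0 0 0" --pt "-1 0 0 0 0 0" --pt "-1 0 0 0 0 0" --grip 0.35

```text
time: 52.25
tool_pos: [0.5994, -0.0214, 0.0865]
orientation: [0.487, 0.512, -0.487, 0.512]
ft_force: [0.6, 0.6, -0.6]
width: 0.0326
```

Emit:
jog_arm --pt "0 0 20 0 0 0" --pt "0 0 45 0 0 0" --pt "0 0 75 0 0 0" --pt "0 0 105 0 0 0" --pt "0 0 130 0 0 0"

```text
time: 52.67
tool_pos: [0.5997, -0.0215, 0.2191]
orientation: [0.488, 0.512, -0.487, 0.513]
ft_force: [0.4, -0.6, 0.3]
width: 0.0331
```

Emit:
jog_arm --pt "-20 25 0 0 0 0" --pt "-40 50 0 0 0 0" --pt "-60 75 0 0 0 0" --pt "-80 100 0 0 0 0" --pt "-100 125 0 0 0 0"

```text
time: 53.08
tool_pos: [0.4984, 0.1045, 0.2169]
orientation: [0.488, 0.512, -0.487, 0.512]
ft_force: [1.0, 0.3, 0.2]
width: 0.033
```

Emit:
jog_arm --pt "-20 25 0 0 0 0" --pt "-40 50 0 0 0 0" --pt "-60 75 0 0 0 0" --pt "-80 100 0 0 0 0" --pt "-100 125 0 0 0 0"

```text
time: 53.5
tool_pos: [0.3983, 0.2296, 0.217]
orientation: [0.488, 0.512, -0.487, 0.512]
ft_force: [-0.1, -0.0, 0.7]
width: 0.0329
```

Emit:
jog_arm --pt "0 0 0 0 0 0" --pt "0 0 0 0 0 0" --pt "0 0 0 0 0 0" --pt "0 0 0 0 0 0" --pt "0 0 0 0 0 0"

```text
time: 53.92
tool_pos: [0.4001, 0.2276, 0.2169]
orientation: [0.488, 0.512, -0.488, 0.512]
ft_force: [-0.2, 0.3, -0.1]
width: 0.0332
```

```bash
python3 go.py; python3 - <<'E'
from h import *; from cell import imaging
p,_=imaging.capture("top"); f=np.load("top0.npz"); cam=(f['K'],f['R'],f['t']); H=hsv(p); Y,X=np.mgrid[:420,:560]
m=(X>270)&(X<300)&(Y>150)&(Y<235)&(H[...,0]>95)&(H[...,0]<130)&(H[...,1]>120)&(H[...,2]>60)
for c in blobs(m,5): print("knob",rect(c,.094,cam))
for n,(x,y) in dict(red=(219,272),brown=(140,286),yellow=(124,154)).items():
    print(n,[(lambda q:(q[...,1]>120)&(q[...,2]>60))(hsv(im)[y-15:y+15,x-15:x+15]).nonzero() and np.argwhere((lambda q:(q[...,1]>120)&(q[...,2]>60))(hsv(im)[y-15:y+15,x-15:x+15])).mean(0).round(1) for im in (f['p'],p)])
cv2.imwrite("pics/fin.png",p[:,:,::-1])
E
```

```text
t 53.92 tcp [400.1 227.6 216.9] jaw yaw 2.72 xaxis [ 0. -0. -1.] w 33.2 F [-0.2  0.3 -0.1] j6 0.35
knob [ 5.964e+02 -2.200e+01  4.000e-01  1.890e+01  1.170e+01]
red [array([14.7, 15. ]), array([14.7, 15. ])]
brown [array([14.8, 13.8]), array([nan, nan])]
yellow [array([14.8, 14.6]), array([14.9, 14.6])]<stdin>:6: RuntimeWarning: Mean of empty slice.
  ret = um.true_divide(
```

View pics/fin.png

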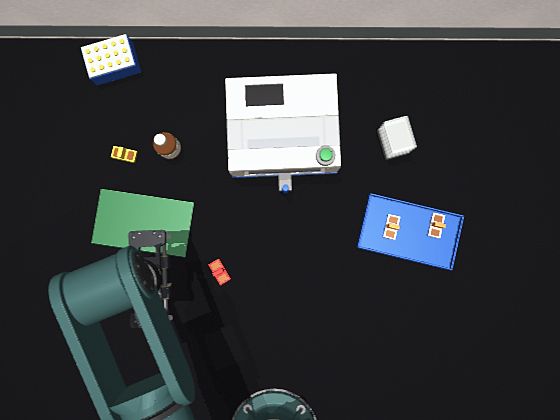

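The final view shows the tray shut (knob at (285,187)), both cassettes at (392,227) and (437,225) in the blue tray, and the mat empty. Red, yellow, bottle and slide stack haven't moved. The arm hides the brown part, but I never went near it.

```bash
python3 -c "
from cell import job; print(job.finish_job())"
```

```text
the job is handed in; nothing more can be done
None
```

The job is done and handed in at about 54 s on the robot's clock; no verdict was reported.

**What I did:**
- There were two cassettes on the mat. I laid each flat in its own middle lane of the reader's tray, gripping at 20 N.
- I shut the tray against its stop and pressed start until it bottomed out (11 N), then released it. The tray stayed shut for more than 3 s afterwards.
- I moved both cassettes to the blue finished tray, set them down apart with light contact (under 10 N), and shut the reader's tray again.

**Last checks:**
- **Cassettes:** the final picture shows both in the blue tray, and the mat is empty. A view taken before the tray was last shut showed both lying flat.
- **Tray:** it reached the same stop as the first time (gripper at x = 598.8 mm, -8.6 N). The overhead camera put the knob at x = 596.4 mm, about 2 mm off. I put that down to only part of the knob being picked up in the image.
- **Bystanders:** measured pixel positions of the red and yellow look-alikes are unchanged, and the bottle and slide stack look unmoved in the picture. The brown look-alike was hidden by the arm in the last view, so I could not check it there; the gripper never went near it.

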